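# Pry the retaining ring off the bottle stand's spindle

## Task

Take the hooked pick by its handle, seat its hook in the eye of the sprung steel ring on the revolving stand's spindle, and pull the ring out of its groove so that it lies loose on the stand's raised middle. Let the hook only rest lightly on the stand so the lacquer is not dented, pull without tearing, and touch the ring with nothing but the pick. Then lay the pick down on the sideboard, leaving the glasses and everything else where they are.

Things in the scene. Friction and masses are not known exactly. Their poses are not given: they have to be found in the camera images.
- pick_mid (a point): Hooked pick, 113 mm long, 90 g, resting on the sideboard, hook down. Point: centre of its flat-sided dark wood handle (70 long, 18 wide, 30 high; 15 mm above the surface at the start). x along the handle to the hook, z up. A steel shank 5 mm thick leaves the handle's front at x +35, z +7 mm from here, runs level to x +75 and turns straight down 19 mm.
- pick_tip (a point): Lowest point of the pick's hook: a 5 mm thick end, rounded as a ball, 75 mm ahead (x) of pick_mid and 12 mm below it, so 3 mm higher than the handle's underside. Axes as pick_mid. The hook must go right down into the eye: higher up, its rounded end rides over the bar when pulled. Held loosely, the pick pivots under the pull; when the ring lets go the hook springs back.
- ring_center (a point): Sprung steel ring, 3 mm thick, flat in the spindle's groove at the start. Point: centre of its round opening, half thickness. -x (towards the eye) is the way it is pulled off; +x is its open mouth. Two sprung jaws (30 mm across, ending 14 mm to +x) clasp the neck; pulled to -x they resist with up to 18 N, then let go after about 15 mm and the pull drops away. Slippery; 1 mm of play.
- ring_eye (a point): Centre of the ring's eye at the ring's top face: a hole 8 mm long (x) and 12 mm wide (y) right through the ring, 18.8 mm to the -x side of ring_center; axes as ring_center. Its outer bar, which the hook pulls, begins 4 mm to -x of this point and is 4 mm wide; the bar on its other side is as wide. 3 mm below this point is the top of the stand's boss.
- spindle (a point): Fixed revolving stand. Point: on the spindle's axis, level with the top of its boss (raised dark wood middle, 90 mm diameter, 60 to 70 mm high; the ring lies on it; the lacquer dents if pressed with over 8 N). Turntable 25 mm lower, 250 mm diameter; tumblers 85 mm high on it at about x +45, y +/-75. Neck 20 mm diameter, 6.5 high; head 28 mm diameter, 10 high. Axes as the ring's within 0.12 rad.
There are look-alikes about, which are no part of the job. There is more than one size of the part that bears pick_mid; the job needs the middle-sized.

How it is judged:
By the outcome, as a careful person would: the job done as asked, in the order asked, and still so for the second after the job is handed in, with the robot touching nothing.
It also fails if it takes over 58 s, if anything falls off the work surface, if the arm or the gripper's body presses on something with over 40 N, if the wrist force passes 120 N, or if a joint passes its speed limit or range.

## Robot

A 6-joint arm with a two-finger parallel gripper is mounted at the origin on the work surface. World frame = base frame: x ahead of the robot, y to its left, z up, the work surface at z = 0. Lengths are in mm, angles in rad, forces in N, time in s.
With the tool pointing down it reaches from about 300 to 875 mm from the base axis. Payload 6.4 kg.
Tool frame: the origin (TCP) lies midway between the tips of the shut fingers; the grasp point (between the pads) lies 19 mm behind it; z points along the fingers, y is the direction in which the jaws open and shut (so a half turn about z gives the same grasp; the last joint's range is limited). The gripper opens to 88 mm and grips with 3 to 60 N. Pads are 18 mm wide; open, the fingers measure 123 mm over their backs; the gripper's body (75 mm by 187 mm) begins 45 mm behind the grasp point.
Start: joints at [1.107, 0.181, 1.607, -0, 1.354, -0.206], TCP at [146.586, 556.016, 238.714] pointing down, gripper open.
Joint ranges: [-2.99, 2.99], [-0.89, 2.07], [0.3, 2.58], [-1.14, 4.28], [0, 2.63], [-3.12, 3.12]. Speed limits (rad/s): [2.57, 2.57, 3.01, 3.14, 3.14, 3.14].

## Interface

Orientations are given as a rotation vector (axis times angle).
In Python, from workcell import status, vision, job gives the robot as it stands.
- The arm moves only by the tool move_arm, never from a script. Its argument "motion" is a list of rows, each an object of numbers: "gripper": the closure in counts, from 0 (fully open) to 255 (shut); "dx", "dy", "dz": the shift along the world's x, y, z in m; "wx", "wy", "wz": the turn, a rotation vector about the world's x, y, z in degrees. A call has exactly 10 rows; each row is the pose to reach, as a shift and turn from the pose commanded when the call began; what a row does not reach only later rows make up. A row lasts 1/10 s, in which the tool goes at most 50 mm and 8.59 degrees, less where a joint would pass 70% of its speed; a pose out of reach is approached as far as the arm can. A call with a gripper value outside its range is refused whole. The fingers move at their own pace and stop on an object; "grip_force" is the grip in N (left out, the last holds). Time passes only in rows, so rows that repeat a pose let the fingers close, or fill a call up. It gives the time, the measured TCP pose, the force and the opening at its end, in the units of the state.
- status.observe(): the state, without advancing time (a new reading comes with each control period).
- vision.grab_frame(name): name is "scene" or "top" or "wrist"; returns the picture (420x560x3 uint8, red, green, blue); there is no depth.
- vision.get_calibration(name): a dict with "mtx" (3x3 intrinsics, pixels), "view" (4x4, takes a point from world to camera coordinates). Camera axes: x right, y up, looking along -z (the intrinsics and any distortion apply to the point x, -y, -z); pixel columns grow to the right and rows downward; lengths in mm; the calibration is good to about 2 mm. A picture is of the moment at which its call begins: read the wrist's pose just before it. get_calibration takes no time and is no camera call; for the wrist camera it gives the pose at the moment of the call.
- job.finish_job(): hands the job in, once; it reports no verdict.
The state is a dict: "time": time; "q": joint angles; "qvel": joint speeds; "tau": joint torques, N m; "tool_pos": TCP position; "tool_rot": TCP orientation; "wrist_force": force on the tool from outside, world axes, zero at the start; "ft_torque": the same for the moment, N m; "width": finger opening in mm.
Only numpy, scipy, OpenCV 4.12 (cv2) and the standard library are available. Lean on these libraries where they do the work, as an engineer would, in place of code of your own. Each camera call takes 0.05 s, during which the arm holds its last target.

## Working session

There is one attempt and no reset: what is moved stays moved. The work goes in short steps, Python scripts to look and compute and a tool call to move; the robot and the scene stay as the last step left them, time stands still between calls to the robot, and variables do not carry over. Pictures are saved under pics/ and viewed, and the job is handed in when it is done.

Besides the shell and the picture viewer there is one more tool, called after "Emit:" by a JSON object that holds its "api" and its "payload". move_arm: Moves the arm, as the interface text tells. Its arguments: {"type":"object","properties":{"motion":{"type":"array"},"grip_force":{"type":"number"}},"required":["motion"]}

```bash
ls; mkdir -p pics
python3 - <<'E'
from workcell import status, vision
import cv2
s=status.observe();print(s)
for n in("scene","top","wrist"):
    f=vision.grab_frame(n);cv2.imwrite(f"pics/{n}0.png",f[:,:,::-1])
    c=vision.get_calibration(n);print(n,c)
E
```

```text
pics
{'time': 0.0, 'q': array([ 1.10672427e+00,  1.81506374e-01,  1.60798783e+00,  5.93231666e-06,
        1.35379983e+00, -2.06303545e-01]), 'qvel': array([ 7.62576971e-04, -8.69438238e-05, -1.36075639e-04,  5.62683812e-04,
        3.02756835e-04, -4.13267250e-04]), 'tau': array([-1.12340618e-03, -4.33861148e+01, -3.41849113e+01,  7.01867673e-02,
        3.84134415e-02, -1.13699296e-04]), 'tool_pos': array([146.32331556, 555.5258033 , 237.8393845 ]), 'tool_rot': array([-4.03711018e-01, -3.11497431e+00,  2.52033786e-03]), 'wrist_force': array([-0.17320527, -0.10150617,  0.26514593]), 'ft_torque': array([-0.01004156,  0.01888122, -0.07846477]), 'width': 87.73099996546416}
scene {'mtx': array([[412.43971031,   0.        , 280.1317544 ],
       [  0.        , 412.43971031, 204.2481225 ],
       [  0.        ,   0.        ,   1.        ]]), 'view': array([[-5.08950489e-01,  8.60780393e-01, -5.14932212e-03,
         1.97201311e+02],
       [-5.19386099e-01, -3.02314127e-01,  7.99277329e-01,
         2.01198686e+02],
       [ 6.86445540e-01,  4.09467073e-01,  6.00940293e-01,
        -1.265
[... 434 characters left out ...]
571e+02],
       [-3.69448002e-02, -1.87056964e-02,  9.99142221e-01,
        -1.17957261e+03],
       [ 0.00000000e+00,  0.00000000e+00,  0.00000000e+00,
         1.00000000e+00]])}
wrist {'mtx': array([[291.56567799,   0.        , 275.57385284],
       [  0.        , 291.56567799, 206.28681074],
       [  0.        ,   0.        ,   1.        ]]), 'view': array([[ 2.56083004e-01,  9.66654780e-01,  1.76505296e-04,
        -5.74750638e+02],
       [-9.28101488e-01,  2.45920638e-01, -2.79554411e-01,
         3.77552297e+01],
       [-2.70276014e-01,  7.14253186e-02,  9.60129835e-01,
        -3.88650137e+02],
       [ 0.00000000e+00,  0.00000000e+00,  0.00000000e+00,
         1.00000000e+00]])}
```

View pics/top0.png

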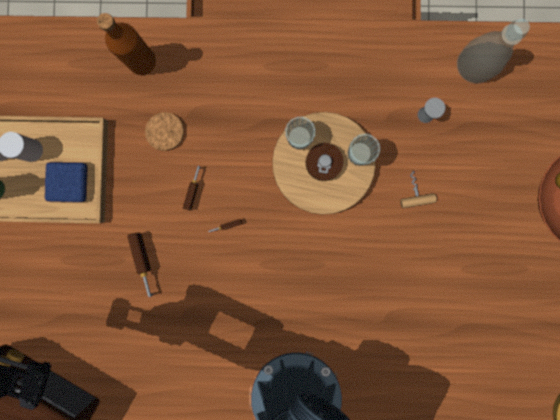

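View pics/scene0.png

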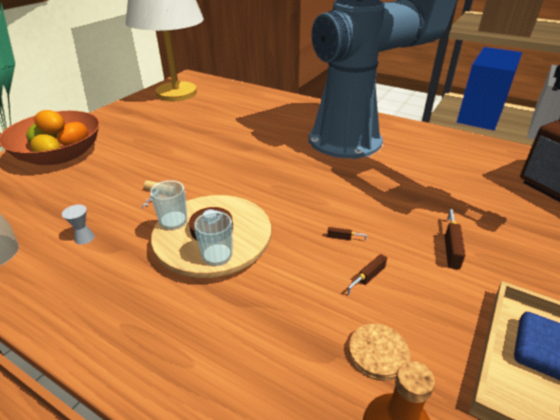

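View pics/wrist0.png

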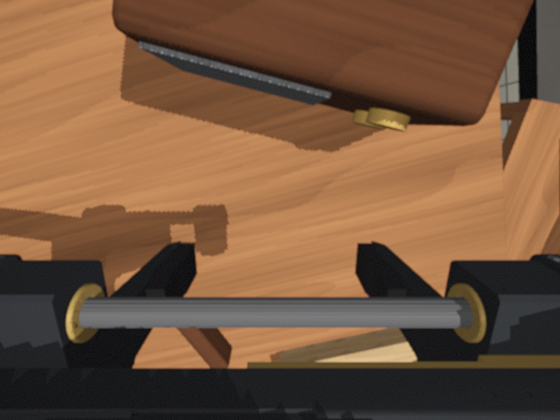

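```bash
cat > h.py <<'E'
import numpy as np, cv2
from workcell import status, vision
def ray(c,u,v):
    M=c['mtx'];V=c['view'];R=V[:3,:3];t=V[:3,3]
    d=np.array([(u-M[0,2])/M[0,0],-(v-M[1,2])/M[1,1],-1.])
    return -R.T@t, R.T@d
def onz(c,u,v,z):
    o,d=ray(c,u,v);return o+d*(z-o[2])/d[2]
def proj(c,p):
    M=c['mtx'];V=c['view'];q=V[:3,:3]@np.asarray(p,float)+V[:3,3]
    return np.array([M[0,2]+M[0,0]*q[0]/-q[2], M[1,2]+M[1,1]*(-q[1])/-q[2]])
E
python3 - <<'E'
import cv2,numpy as np
from h import *
f=cv2.imread('pics/top0.png')
a=cv2.resize(f[100:220,165:215],None,fx=5,fy=5,interpolation=cv2.INTER_CUBIC)
b=cv2.resize(f[105:220,268:382],None,fx=4.8,fy=5.217,interpolation=cv2.INTER_CUBIC)[:600]
cv2.imwrite('pics/z1.png',np.hstack([a,b[:600,:550]]))
c=vision.get_calibration('top');w=vision.get_calibration('wrist')
print(-w['view'][:3,:3].T@w['view'][:3,3])
for uv,z in(((193,190),25),((323,162),70),((197,168),22),((300,133),120),((364,150),120)):print(uv,onz(c,*uv,z))
g=f
m=(cv2.cvtColor(f,cv2.COLOR_BGR2HSV)[:,:,2]<75).astype(np.uint8)
n,l,s,ce=cv2.connectedComponentsWithStats(m)
for i in range(1,n):
    if s[i,4]>30:
        ys,xs=np.where(l==i);r=cv2.minAreaRect(np.c_[xs,ys].astype(np.float32));print(s[i],ce[i],r)
E
```

```text
[ 77.18174491 574.06012178 383.81067956]
(193, 190) [506.5157234  262.23491429  25.        ]
(323, 162) [575.7970469  -53.12022282  70.        ]
(197, 168) [561.41210124 254.34326842  22.        ]
(300, 133) [634.55358692   3.73269816 120.        ]
(364, 150) [ 598.34148289 -141.32611481  120.        ]
[192   0   3  16  45] [192.93333333   7.22222222] ((193.0, 7.5), (15.0, 2.0), 90.0)
[413   0   2  19  33] [413.57575758   8.78787879] ((413.5, 9.0), (18.0, 1.0), 90.0)
[ 106   21   51   54 1171] [134.5354398   50.40051238] ((130.383056640625, 48.06110763549805), (63.18370056152344, 30.268726348876953), 46.46879959106445)
[475  77  18   6  40] [483.375  79.525] ((483.5044250488281, 79.53276824951172), (3.3040928840637207, 17.247364044189453), 82.40535736083984)
[101 120  14 102 497] [104.58752515 169.50301811] ((107.11637115478516, 170.62469482421875), (10.545456886291504, 101.11231994628906), 1.9749339818954468)
[ 23 136  19  18 211] [ 32.23222749 145.37440758] ((32.0, 144.5), (17.0, 18.0), 90.0)
[311 143  31  34 255] [328.43529412 154.70980392] ((329.75146484375, 156.3964385986328), (
[... 1314 characters left out ...]
), (27.260143280029297, 12.551432609558105), 11.309932708740234)
[245 317  38  16 251] [264.64541833 323.28685259] ((263.54437255859375, 324.5198059082031), (14.638344764709473, 36.74789047241211), 87.51044464111328)
[   0  345  103   75 4543] [ 42.35461149 388.59564165] ((40.78302764892578, 391.4905700683594), (115.48588562011719, 59.539817810058594), 29.05460548400879)
[ 257  351   93   69 4642] [300.39164153 389.41426109] ((303.0, 385.0), (68.0, 92.0), 90.0)
[ 98 377  21   7  58] [107.29310345 380.13793103] ((107.91090393066406, 380.3910827636719), (20.39826202392578, 5.174193382263184), 5.710593223571777)
[  0 412  25   8 102] [  9.6372549  416.49019608] ((12.0, 415.5), (24.0, 7.0), 0.0)
```

View pics/z1.png

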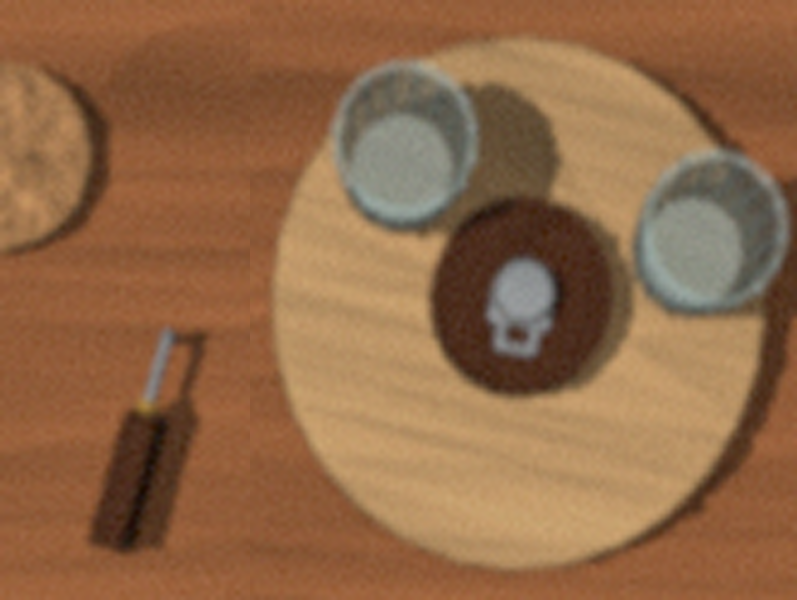

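Run:
```python
from h import *
c=vision.get_calibration('top')
T=lambda x,y:(165+x/5,100+y/5)
f=onz(c,*T(145,410),30);b=onz(c,*T(115,545),30)
print(f,b,(f+b)/2,np.arctan2(*(f-b)[1::-1]),np.linalg.norm(f-b))
t=onz(c,*T(168,330),24);print(t,np.arctan2(*(t-b)[1::-1]))
S=lambda x,y:(268+(x-250)/4.8,105+y/5.217)
for p,z in(((518,335),68),((525,288),82),((523,298),65),((523,303),40)):print(p,onz(c,*S(*p),z))
```

```text
[525.92605263 259.3090468   30.        ] [459.34158542 272.3049823   30.        ] [492.63381902 265.80701455  30.        ] -0.19275637678165986 67.84088452408952
[566.22403683 250.12830649  24.        ] -0.20458373500930255
(518, 335) [558.94891211 -55.51959355  68.        ]
(525, 288) [578.59949557 -57.50252156  82.        ]
(523, 298) [576.21585229 -57.94294427  65.        ]
(523, 303) [577.01892883 -59.95144489  40.        ]
```

Emit:
{"api": "move_arm", "payload": {"motion": [{"dx":0.015,"dy":-0.014,"dz":0,"wz":-8.5},{"dx":0.03,"dy":-0.028,"dz":0,"wz":-17},{"dx":0.045,"dy":-0.042,"dz":0,"wz":-25.5},{"dx":0.06,"dy":-0.056,"dz":0,"wz":-34},{"dx":0.075,"dy":-0.07,"dz":0,"wz":-42.5},{"dx":0.09,"dy":-0.084,"dz":0,"wz":-51},{"dx":0.105,"dy":-0.098,"dz":0,"wz":-59.5},{"dx":0.12,"dy":-0.112,"dz":0,"wz":-68},{"dx":0.135,"dy":-0.126,"dz":0,"wz":-76.5},{"dx":0.15,"dy":-0.14,"dz":0,"wz":-85}]}}

```text
validation failed for argument at $.mo...
```

Emit:
{"api": "move_arm", "payload": {"motion": [{"dx":0.015,"dy":-0.014,"dz":0,"wz":-8.5},{"dx":0.03,"dy":-0.028,"dz":0,"wz":-17},{"dx":0.045,"dy":-0.042,"dz":0,"wz":-25.5},{"dx":0.06,"dy":-0.056,"dz":0,"wz":-34},{"dx":0.075,"dy":-0.07,"dz":0,"wz":-42.5},{"dx":0.09,"dy":-0.084,"dz":0,"wz":-51},{"dx":0.105,"dy":-0.098,"dz":-0.01,"wz":-59.5},{"dx":0.12,"dy":-0.112,"dz":-0.02,"wz":-68},{"dx":0.135,"dy":-0.126,"dz":-0.03,"wz":-76.5},{"dx":0.15,"dy":-0.14,"dz":-0.04,"wz":-85}]}}

```text
validation failed for argument at $.mo...
```

```bash
cat > g.py <<'E'
from h import *
import sys
n=sys.argv[1]
s=status.observe();c=vision.get_calibration('wrist');f=vision.grab_frame('wrist')
cv2.imwrite(f'pics/{n}.png',f[:,:,::-1]);np.savez(f'pics/{n}.npz',mtx=c['mtx'],view=c['view'])
from scipy.spatial.transform import Rotation as R
m=R.from_rotvec(s['tool_rot']).as_matrix()
print(s['time'],s['tool_pos'].round(2),'xang',np.degrees(np.arctan2(m[1,0],m[0,0])).round(2),'z',m[:,2].round(4),'F',s['wrist_force'].round(2),'T',s['ft_torque'].round(2),'w',round(s['width'],2),'q6',s['q'].round(2))
E
python3 g.py w1
```

```text
0.15 [146.42 555.65 238.03] xang 165.23 z [-6.0e-04 -1.2e-03 -1.0e+00] F [ 0.49 -0.18 -0.5 ] T [-0.01 -0.04  0.02] w 88.12 q6 [ 1.11  0.18  1.61 -0.    1.35 -0.21]
```

View pics/w1.png

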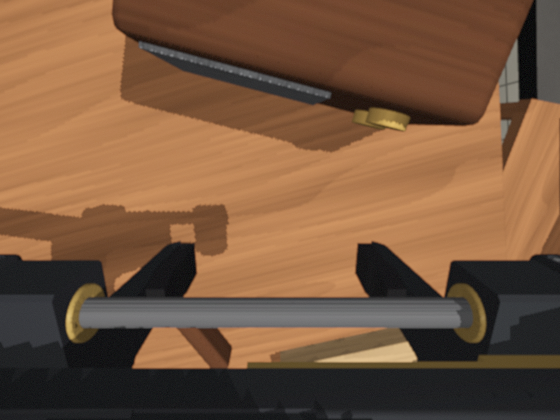

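Emit:
{"api": "move_arm", "payload": {"motion": [{"gripper":0,"dx":0.015,"dy":-0.014,"dz":0,"wx":0,"wy":0,"wz":-8.5},{"gripper":0,"dx":0.03,"dy":-0.028,"dz":0,"wx":0,"wy":0,"wz":-17},{"gripper":0,"dx":0.045,"dy":-0.042,"dz":0,"wx":0,"wy":0,"wz":-25.5},{"gripper":0,"dx":0.06,"dy":-0.056,"dz":0,"wx":0,"wy":0,"wz":-34},{"gripper":0,"dx":0.075,"dy":-0.07,"dz":0,"wx":0,"wy":0,"wz":-42.5},{"gripper":0,"dx":0.09,"dy":-0.084,"dz":0,"wx":0,"wy":0,"wz":-51},{"gripper":0,"dx":0.105,"dy":-0.098,"dz":0,"wx":0,"wy":0,"wz":-59.5},{"gripper":0,"dx":0.12,"dy":-0.112,"dz":0,"wx":0,"wy":0,"wz":-68},{"gripper":0,"dx":0.135,"dy":-0.126,"dz":0,"wx":0,"wy":0,"wz":-76.5},{"gripper":0,"dx":0.15,"dy":-0.14,"dz":0,"wx":0,"wy":0,"wz":-85}]}}

```text
time: 1.2
tool_pos: [297.0, 415.3, 238.6]
tool_rot: [2.409, 2.017, -0.0]
wrist_force: [0.3, -0.2, -0.2]
width: 88.1
```

Emit:
{"api": "move_arm", "payload": {"motion": [{"gripper":0,"dx":0.015,"dy":-0.014,"dz":0,"wx":0,"wy":0,"wz":-8.5},{"gripper":0,"dx":0.03,"dy":-0.028,"dz":0,"wx":0,"wy":0,"wz":-17},{"gripper":0,"dx":0.045,"dy":-0.042,"dz":0,"wx":0,"wy":0,"wz":-25.5},{"gripper":0,"dx":0.06,"dy":-0.056,"dz":0,"wx":0,"wy":0,"wz":-34},{"gripper":0,"dx":0.075,"dy":-0.07,"dz":-0.01,"wx":0,"wy":0,"wz":-42.5},{"gripper":0,"dx":0.09,"dy":-0.084,"dz":-0.015,"wx":0,"wy":0,"wz":-51},{"gripper":0,"dx":0.105,"dy":-0.098,"dz":-0.02,"wx":0,"wy":0,"wz":-59.5},{"gripper":0,"dx":0.12,"dy":-0.112,"dz":-0.025,"wx":0,"wy":0,"wz":-68},{"gripper":0,"dx":0.135,"dy":-0.126,"dz":-0.03,"wx":0,"wy":0,"wz":-76.5},{"gripper":0,"dx":0.15,"dy":-0.14,"dz":-0.04,"wx":0,"wy":0,"wz":-85}]}}

```text
time: 2.2
tool_pos: [447.5, 275.5, 199.0]
tool_rot: [-3.138, 0.14, -0.002]
wrist_force: [0.6, 0.4, -0.2]
width: 87.9
```

```bash
python3 g.py w2
```

```text
2.2 [447.51 275.52 198.98] xang -5.12 z [ 1.1e-03  4.0e-04 -1.0e+00] F [ 0.64  0.41 -0.17] T [-0.02  0.21 -0.04] w 87.93 q6 [0.33 0.11 1.77 0.   1.26 1.99]
```

View pics/w2.png

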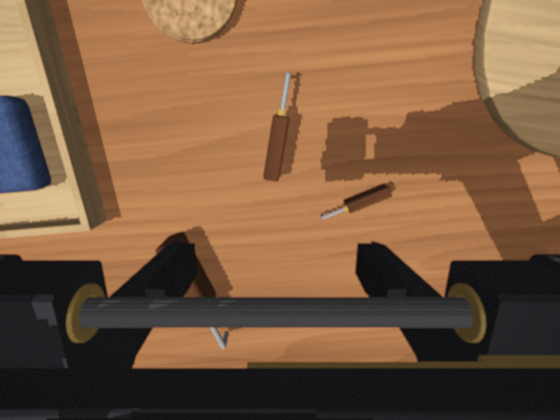

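Run:
```python
from h import *
f=cv2.imread('pics/w2.png');a=cv2.resize(f[60:195,245:315],None,fx=4.4,fy=4.4,interpolation=cv2.INTER_CUBIC);cv2.imwrite('pics/z2.png',a)
```

```text
(no output)
```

View pics/z2.png

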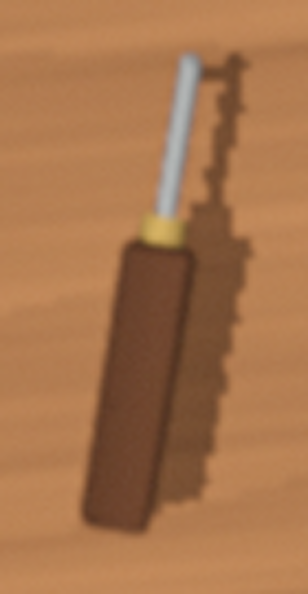

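Run:
```python
from h import *
c=dict(np.load('pics/w2.npz'))
P=lambda x,y,z:onz(c,245+x/4.4,60+y/4.4,z)
fl,fr,bl,br=P(127,246,30),P(195,252,30),P(83,518,30),P(148,530,30)
f,b=(fl+fr)/2,(bl+br)/2;d=f-b
print(f,b,(f+b)/2,np.linalg.norm(d),np.linalg.norm(fl-fr),np.degrees(np.arctan2(d[1],d[0])))
t=P(190,58,24);s=P(168,215,24);d2=t-s;print(t,np.degrees(np.arctan2(d2[1],d2[0])))
print('cam',-c['view'][:3,:3].T@c['view'][:3,3])
```

```text
[523.89787974 262.88314603  30.        ] [459.71602826 279.69746969  30.        ] [491.806954   271.29030786  30.        ] 66.34780734128532 16.012941183508904 -14.680395606201165
[565.1647048  252.58837764  24.        ] -13.175076296868342
cam [520.42255953 268.73319598 344.80089834]
```

Run:
```python
from h import *
c=dict(np.load('pics/w2.npz'))
m=np.array([491,270]);a=np.radians(-14.3);X=np.array([np.cos(a),np.sin(a)]);Y=np.array([-X[1],X[0]])
for u,v in((322,216),(345,206),(370,196),(392,186)):
    p=onz(c,u,v,12)[:2];print(p,(p-m)@X,(p-m)@Y)
```

```text
[405.99366489 223.88497771] -70.98211101184533 -65.68266290351966
[416.05247346 196.0932266 ] -54.370432179865105 -90.12879114586757
[425.69577219 166.52356775] -37.72224746999038 -116.40037047521915
[435.4590971  141.02586712] -21.963525154685563 -138.69651188831472
```

Emit:
{"api": "move_arm", "payload": {"motion": [{"gripper":0,"dx":0.022,"dy":-0.003,"dz":-0.02,"wx":0,"wy":0,"wz":-5},{"gripper":0,"dx":0.044,"dy":-0.006,"dz":-0.05,"wx":0,"wy":0,"wz":-9.5},{"gripper":0,"dx":0.044,"dy":-0.006,"dz":-0.09,"wx":0,"wy":0,"wz":-9.5},{"gripper":0,"dx":0.044,"dy":-0.006,"dz":-0.13,"wx":0,"wy":0,"wz":-9.5},{"gripper":0,"dx":0.044,"dy":-0.006,"dz":-0.16,"wx":0,"wy":0,"wz":-9.5},{"gripper":0,"dx":0.044,"dy":-0.006,"dz":-0.18,"wx":0,"wy":0,"wz":-9.5},{"gripper":0,"dx":0.044,"dy":-0.006,"dz":-0.19,"wx":0,"wy":0,"wz":-9.5},{"gripper":0,"dx":0.044,"dy":-0.006,"dz":-0.195,"wx":0,"wy":0,"wz":-9.5},{"gripper":0,"dx":0.044,"dy":-0.006,"dz":-0.195,"wx":0,"wy":0,"wz":-9.5},{"gripper":0,"dx":0.044,"dy":-0.006,"dz":-0.195,"wx":0,"wy":0,"wz":-9.5}]}}

```text
time: 3.25
tool_pos: [491.5, 270.4, 4.9]
tool_rot: [-3.116, 0.389, -0.003]
wrist_force: [-0.2, 0.2, -0.3]
width: 88.0
```

```bash
python3 g.py w3
```

```text
3.25 [491.52 270.42   4.93] xang -14.25 z [ 2.e-03  6.e-04 -1.e+00] F [-0.24  0.25 -0.31] T [0.03 0.19 0.01] w 88.04 q6 [0.29 0.47 1.77 0.   0.9  2.11]
```

View pics/w3.png

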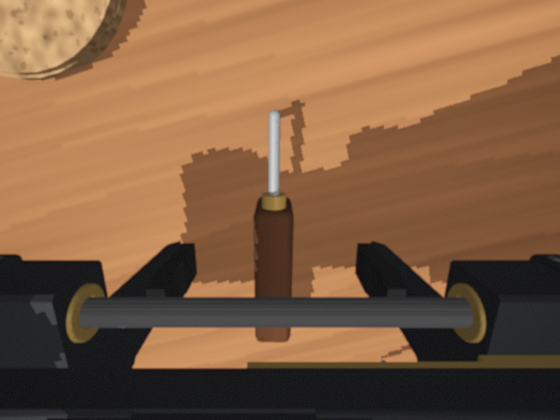

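Emit:
{"api": "move_arm", "payload": {"grip_force": 55, "motion": [{"gripper":0,"dx":0,"dy":0,"dz":-0.003,"wx":0,"wy":0,"wz":0},{"gripper":255,"dx":0,"dy":0,"dz":-0.003,"wx":0,"wy":0,"wz":0},{"gripper":255,"dx":0,"dy":0,"dz":-0.003,"wx":0,"wy":0,"wz":0},{"gripper":255,"dx":0,"dy":0,"dz":-0.003,"wx":0,"wy":0,"wz":0},{"gripper":255,"dx":0,"dy":0,"dz":-0.003,"wx":0,"wy":0,"wz":0},{"gripper":255,"dx":0,"dy":0,"dz":-0.003,"wx":0,"wy":0,"wz":0},{"gripper":255,"dx":0,"dy":0,"dz":-0.003,"wx":0,"wy":0,"wz":0},{"gripper":255,"dx":0,"dy":0,"dz":-0.003,"wx":0,"wy":0,"wz":0},{"gripper":255,"dx":0,"dy":0,"dz":-0.003,"wx":0,"wy":0,"wz":0},{"gripper":255,"dx":0,"dy":0,"dz":-0.003,"wx":0,"wy":0,"wz":0}]}}

```text
time: 4.3
tool_pos: [490.6, 270.1, 0.7]
tool_rot: [-3.117, 0.39, 0.0]
wrist_force: [0.6, 0.3, 0.6]
width: 18.4
```

```bash
python3 g.py w4
```

```text
4.3 [490.58 270.07   0.7 ] xang -14.27 z [-0.e+00  1.e-04 -1.e+00] F [0.64 0.29 0.58] T [0.04 0.07 0.  ] w 18.37 q6 [0.29 0.48 1.77 0.   0.89 2.11]
```

View pics/w4.png

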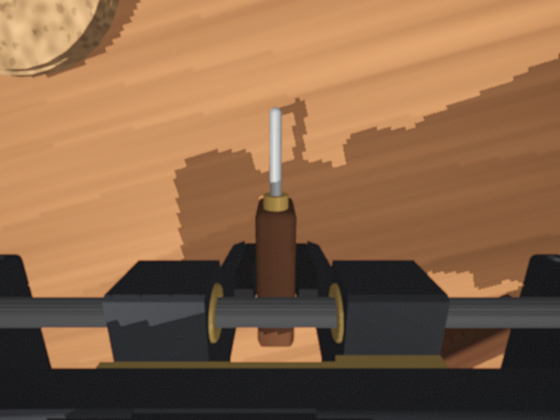

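Emit:
{"api": "move_arm", "payload": {"motion": [{"gripper":255,"dx":0,"dy":0,"dz":0.03,"wx":0,"wy":0,"wz":0},{"gripper":255,"dx":0,"dy":-0.01,"dz":0.07,"wx":0,"wy":0,"wz":0},{"gripper":255,"dx":0,"dy":-0.035,"dz":0.11,"wx":0,"wy":0,"wz":0},{"gripper":255,"dx":0,"dy":-0.07,"dz":0.14,"wx":0,"wy":0,"wz":2},{"gripper":255,"dx":0,"dy":-0.115,"dz":0.15,"wx":0,"wy":0,"wz":4},{"gripper":255,"dx":-0.004,"dy":-0.16,"dz":0.15,"wx":0,"wy":0,"wz":6},{"gripper":255,"dx":-0.01,"dy":-0.205,"dz":0.15,"wx":0,"wy":0,"wz":8},{"gripper":255,"dx":-0.015,"dy":-0.25,"dz":0.15,"wx":0,"wy":0,"wz":10},{"gripper":255,"dx":-0.02,"dy":-0.295,"dz":0.15,"wx":0,"wy":0,"wz":11},{"gripper":255,"dx":-0.02,"dy":-0.325,"dz":0.15,"wx":0,"wy":0,"wz":11}]}}

```text
time: 5.35
tool_pos: [469.7, -57.4, 150.8]
tool_rot: [3.14, -0.091, -0.0]
wrist_force: [0.4, 0.6, -0.5]
width: 17.3
```

```bash
python3 g.py w5; python3 g.py w5b
```

```text
5.35 [469.74 -57.45 150.76] xang -3.33 z [-1.e-04 -5.e-04 -1.e+00] F [ 0.38  0.63 -0.49] T [ 0.    0.15 -0.01] w 17.32 q6 [-0.37  0.05  1.94 -0.    1.15  1.26]
5.4 [470.56 -60.68 151.06] xang -3.44 z [ 8.0e-04 -2.9e-03 -1.0e+00] F [ 0.94 -3.13 -0.89] T [-0.15  0.08 -0.05] w 17.17 q6 [-0.38  0.06  1.94 -0.    1.15  1.25]
```

View pics/w5.png

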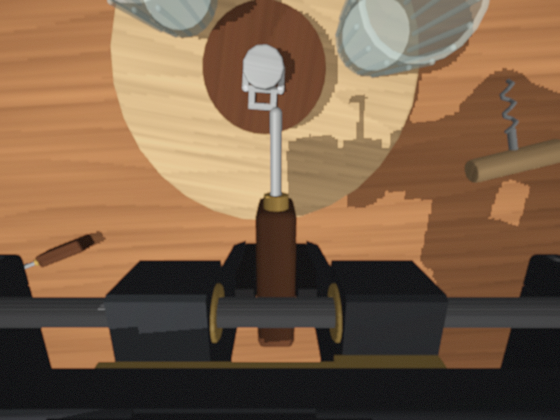

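```bash
python3 g.py w6
python3 - <<'E'
from h import *
f=cv2.imread('pics/w6.png');a=cv2.resize(f[0:140,190:340],None,fx=4,fy=4,interpolation=cv2.INTER_CUBIC);cv2.imwrite('pics/z6.png',a)
E
```

```text
5.45 [470.64 -58.33 150.96] xang -3.53 z [ 7.0e-04 -1.1e-03 -1.0e+00] F [ 0.08  0.45 -1.01] T [ 0.02  0.18 -0.05] w 17.45 q6 [-0.37  0.06  1.94 -0.    1.15  1.26]
```

View pics/z6.png

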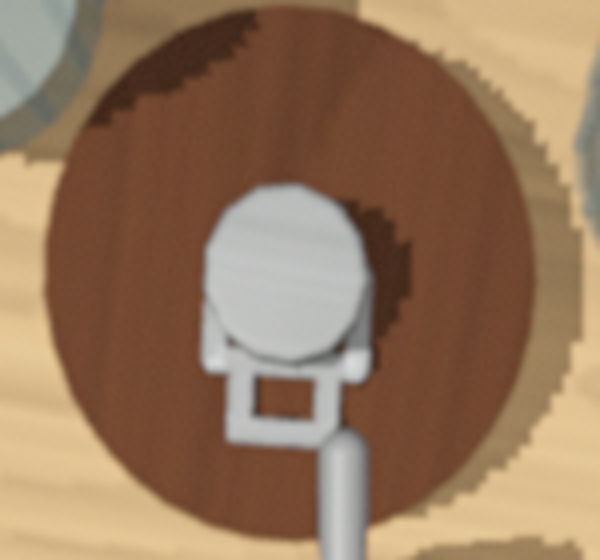

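Run:
```python
from h import *
c=dict(np.load('pics/w6.npz'));print(-c['view'][:3,:3].T@c['view'][:3,3])
P=lambda x,y,z:onz(c,190+x/4-.375,0+y/4-.375,z)
pts=[(45,280),(537,285),(295,5),(285,540),(105,445),(118,98),(470,97),(460,455),(60,200),(522,370),(522,200),(68,365)]
for z in(60,62,64,66,68,70):
    q=np.array([P(*p,z)[:2] for p in pts]);A=np.c_[2*q,np.ones(len(q))];s=np.linalg.lstsq(A,(q**2).sum(1),rcond=None)[0]
    r=np.sqrt(s[2]+s[0]**2+s[1]**2);print(z,s[:2],2*r,(np.linalg.norm(q-s[:2],axis=1)-r).round(1))
for z in(65,68,70):
    e=np.array([P(*p,z+3) for p in((255,373),(315,375),(313,422),(254,418))]);print(z,e.mean(0),np.linalg.norm(e[0]-e[1]),np.linalg.norm(e[1]-e[2]))
    bl,br=P(228,440,z+3),P(333,447,z+3);d=bl-br;print(d,np.degrees(np.arctan2(d[1],d[0]))-90, np.linalg.norm(d))
    h=P(287,272,z+16.5);print('head',h, np.linalg.norm(P(205,275,z+16.5)-P(370,275,z+16.5)))
print('tip', P(344,430,0+150.96-.7+24.5), )
```

```text
[543.76388308 -62.8991837  296.78314396]
60 [579.04707676 -55.27744832] 90.18297683637991 [ 0.9  0.6  0.7  0.3  0.6 -1.2  0.  -1.5 -0.3  0.6 -0.3 -0.5]
62 [578.7490556  -55.34182566] 89.42124206650938 [ 0.8  0.5  0.7  0.3  0.6 -1.1  0.  -1.5 -0.3  0.6 -0.3 -0.5]
64 [578.45103444 -55.40620301] 88.65950729664861 [ 0.8  0.5  0.7  0.3  0.6 -1.1  0.  -1.5 -0.3  0.6 -0.3 -0.5]
66 [578.15301328 -55.47058036] 87.89777252678125 [ 0.8  0.5  0.7  0.3  0.6 -1.1  0.  -1.5 -0.3  0.6 -0.3 -0.5]
68 [577.85499212 -55.53495771] 87.13603775691534 [ 0.8  0.5  0.7  0.3  0.6 -1.1  0.  -1.5 -0.3  0.6 -0.3 -0.5]
70 [577.55697096 -55.59933505] 86.374302987053 [ 0.8  0.5  0.7  0.3  0.6 -1.1  0.  -1.5 -0.3  0.6 -0.3 -0.5]
65 [559.75822822 -52.75003249  68.        ] 11.01281843695458 8.171776757034364
[ 2.46627977 19.44419706  0.        ] -7.228730711957439 19.599983037205877
head [578.59239495 -55.34349051  81.5       ] 27.872347072339927
68 [559.54849671 -52.88311683  71.        ] 10.868408954949293 8.064621440227723
[ 2.4339398  19.18922814  0.        ] -7.228730711957539 19.342971318187825
head [578.10705488 -55.44878013  84.5       ] 27.48394211095382
70 [559.4086757  -52.97183973  73.        ] 10.772135966945756 7.993184562356591
[ 2.41237982 19.01924886  0.        ] -7.228730711957581 19.171630172175796
head [577.78349484 -55.51897321  86.5       ] 27.225005470029753
tip [548.86568097 -63.16124978 174.76      ]
```

Emit:
{"api": "move_arm", "payload": {"motion": [{"gripper":255,"dx":0.005,"dy":0.004,"dz":-0.01,"wx":0,"wy":0,"wz":-2},{"gripper":255,"dx":0.01,"dy":0.008,"dz":-0.02,"wx":0,"wy":0,"wz":-4.4},{"gripper":255,"dx":0.014,"dy":0.012,"dz":-0.03,"wx":0,"wy":0,"wz":-4.4},{"gripper":255,"dx":0.014,"dy":0.012,"dz":-0.042,"wx":0,"wy":0,"wz":-4.4},{"gripper":255,"dx":0.014,"dy":0.012,"dz":-0.054,"wx":0,"wy":0,"wz":-4.4},{"gripper":255,"dx":0.014,"dy":0.012,"dz":-0.064,"wx":0,"wy":0,"wz":-4.4},{"gripper":255,"dx":0.014,"dy":0.012,"dz":-0.071,"wx":0,"wy":0,"wz":-4.4},{"gripper":255,"dx":0.014,"dy":0.012,"dz":-0.071,"wx":0,"wy":0,"wz":-4.4},{"gripper":255,"dx":0.014,"dy":0.012,"dz":-0.071,"wx":0,"wy":0,"wz":-4.4},{"gripper":255,"dx":0.014,"dy":0.012,"dz":-0.071,"wx":0,"wy":0,"wz":-4.4}]}}

```text
time: 6.5
tool_pos: [485.0, -43.2, 80.2]
tool_rot: [3.134, -0.21, 0.002]
wrist_force: [-0.2, 0.2, -0.5]
width: 17.5
```

```bash
python3 g.py w7
python3 - <<'E'
from h import *
f=cv2.imread('pics/w7.png');a=cv2.resize(f[0:145,190:370],None,fx=4,fy=4,interpolation=cv2.INTER_CUBIC);cv2.imwrite('pics/z7.png',a)
E
```

```text
6.5 [485.02 -43.23  80.23] xang -7.68 z [ 1.e-03 -3.e-04 -1.e+00] F [-0.17  0.18 -0.49] T [ 0.03  0.15 -0.02] w 17.45 q6 [-0.33  0.2   1.95  0.    1.    1.37]
```

View pics/z7.png

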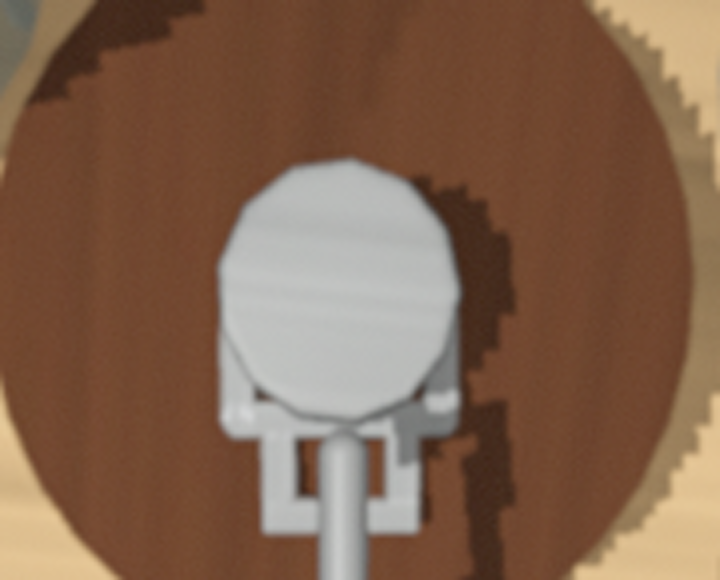

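Run:
```python
from h import *
c=dict(np.load('pics/w7.npz'));print(-c['view'][:3,:3].T@c['view'][:3,3])
P=lambda x,y,z:onz(c,190+x/4-.375,0+y/4-.375,z)
a=np.radians(-7.6);X=np.array([np.cos(a),np.sin(a)]);Y=np.array([-X[1],X[0]])
o=np.array([485.02,-43.23])
L=lambda p:np.r_[(p[:2]-o)@X,(p[:2]-o)@Y].round(2)
zt=80.23-.7+24.5
t=P(343,430,zt);print('tip',t,L(t)-[2.5,0])
for z in(60,62,64,66):
    print(z,'holewidth',np.linalg.norm(P(298,465,z+3)-P(386,465,z+3)),'outer',np.linalg.norm(P(262,515,z+3)-P(420,515,z+3)),'eye barouter',L(P(341,534,z+3)),'barinner',L(P(341,498,z+3)),'far edge',L(P(341,437,z+3)),'head',L(P(340,288,z+16.5)),np.linalg.norm(P(219,288,z+16.5)-P(460,288,z+16.5)))
```

```text
[557.60340166 -53.13068273 226.05461934]
tip [562.71517651 -53.56465635 104.03      ] [7.588e+01 3.000e-02]
60 holewidth 11.75259316812877 outer 21.34782938710218 eye barouter [66.73  0.42] barinner [71.43  0.41] far edge [79.22  0.38] head [95.37  0.4 ] 28.361963184341754
62 holewidth 11.60843787567466 outer 21.085980572586614 eye barouter [66.81  0.41] barinner [71.45  0.4 ] far edge [79.15  0.37] head [95.08  0.39] 27.98267749847769
64 holewidth 11.464282583220548 outer 20.82413175807106 eye barouter [66.89  0.41] barinner [71.48  0.39] far edge [79.08  0.37] head [94.78  0.38] 27.603391812613626
66 holewidth 11.320127290766436 outer 20.56228294355549 eye barouter [66.97  0.4 ] barinner [71.5   0.38] far edge [79.    0.36] head [94.48  0.37] 27.22410612674959
```

Emit:
{"api": "move_arm", "payload": {"motion": [{"gripper":255,"dx":0,"dy":0.0005,"dz":-0.004,"wx":0,"wy":0,"wz":0},{"gripper":255,"dx":0,"dy":0.0005,"dz":-0.008,"wx":0,"wy":0,"wz":0},{"gripper":255,"dx":0,"dy":0.0005,"dz":-0.011,"wx":0,"wy":0,"wz":0},{"gripper":255,"dx":0,"dy":0.0005,"dz":-0.013,"wx":0,"wy":0,"wz":0},{"gripper":255,"dx":0,"dy":0.0005,"dz":-0.014,"wx":0,"wy":0,"wz":0},{"gripper":255,"dx":0,"dy":0.0005,"dz":-0.015,"wx":0,"wy":0,"wz":0},{"gripper":255,"dx":0,"dy":0.0005,"dz":-0.015,"wx":0,"wy":0,"wz":0},{"gripper":255,"dx":0,"dy":0.0005,"dz":-0.015,"wx":0,"wy":0,"wz":0},{"gripper":255,"dx":0,"dy":0.0005,"dz":-0.015,"wx":0,"wy":0,"wz":0},{"gripper":255,"dx":0,"dy":0.0005,"dz":-0.015,"wx":0,"wy":0,"wz":0}]}}

```text
time: 7.55
tool_pos: [484.7, -42.5, 64.8]
tool_rot: [3.134, -0.21, 0.0]
wrist_force: [-0.8, 0.7, -1.2]
width: 17.5
```

```bash
python3 g.py w8
python3 - <<'E'
from h import *
f=cv2.imread('pics/w8.png');a=cv2.resize(f[0:145,190:370],None,fx=4,fy=4,interpolation=cv2.INTER_CUBIC);cv2.imwrite('pics/z8.png',a)
f=vision.grab_frame('scene')[:,:,::-1];cv2.imwrite('pics/s8.png',cv2.resize(f[170:280,140:290],None,fx=5,fy=5,interpolation=cv2.INTER_CUBIC))
E
```

```text
7.55 [484.66 -42.53  64.82] xang -7.67 z [ 2.e-04 -1.e-04 -1.e+00] F [-0.83  0.68 -1.18] T [-0.    0.22 -0.04] w 17.55 q6 [-0.33  0.23  1.95 -0.    0.96  1.37]
```

View pics/z8.png

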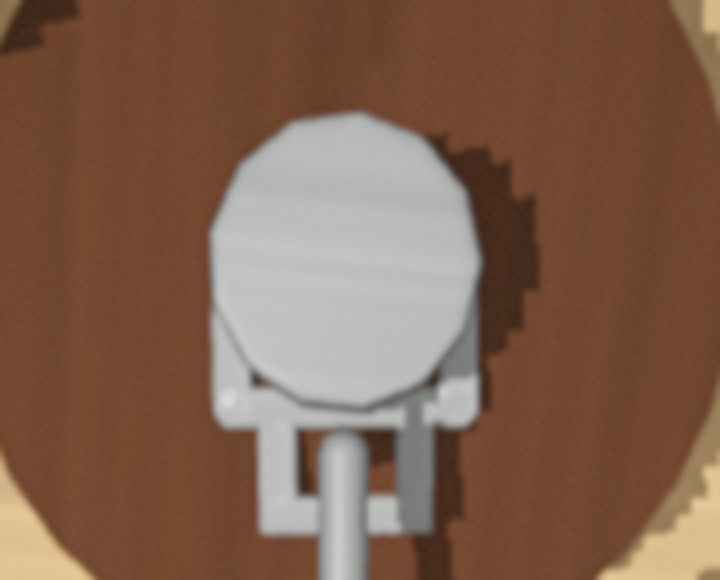

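View pics/s8.png

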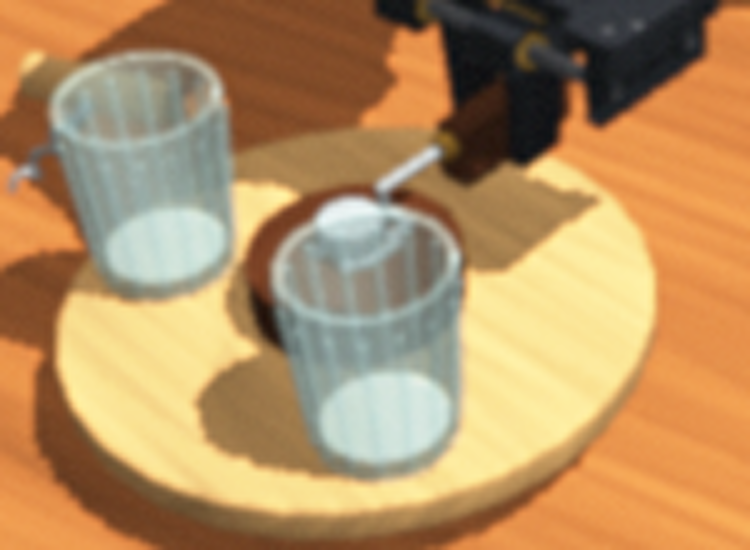

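Run:
```python
from h import *
c=dict(np.load('pics/w8.npz'))
P=lambda x,y,z:onz(c,190+x/4-.375,0+y/4-.375,z)
a=np.radians(-7.67);X=np.array([np.cos(a),np.sin(a)]);Y=np.array([-X[1],X[0]])
o=np.array([484.66,-42.53])
L=lambda p:np.r_[(p[:2]-o)@X,(p[:2]-o)@Y].round(2)
zt=64.82-.7+24.5
t=P(343,430,zt);print('tip',L(t)-[2.5,0])
for z in(58,60,62,64,66):
    print(z,'hole',np.linalg.norm(P(300,465,z+3)-P(398,465,z+3)),'outer',np.linalg.norm(P(259,515,z+3)-P(434,515,z+3)),L(P(349,535,z+3)),L(P(349,497,z+3)),L(P(349,429,z+3)),'head',L(P(345,260,z+16.5)),np.linalg.norm(P(211,260,z+16.5)-P(481,260,z+16.5)))
```

```text
tip [75.89  0.17]
58 hole 12.006853549361157 outer 21.692139106937045 [67.14 -0.5 ] [71.69 -0.5 ] [79.64 -0.5 ] head [ 9.611e+01 -4.000e-02] 28.7309141650201
60 hole 11.846321689196742 outer 21.402114794783508 [67.22 -0.5 ] [71.71 -0.5 ] [79.56 -0.5 ] head [ 9.578e+01 -4.000e-02] 28.30867523450416
62 hole 11.685789829032355 outer 21.112090482629995 [67.3  -0.49] [71.73 -0.49] [79.47 -0.49] head [ 9.544e+01 -4.000e-02] 27.886436303988184
64 hole 11.525257968867946 outer 20.822066170476475 [67.39 -0.49] [71.76 -0.49] [79.39 -0.49] head [ 9.511e+01 -4.000e-02] 27.464197373472228
66 hole 11.364726108703543 outer 20.532041858322945 [67.47 -0.48] [71.78 -0.48] [79.31 -0.48] head [ 9.477e+01 -4.000e-02] 27.04195844295628
```

Emit:
{"api": "move_arm", "payload": {"motion": [{"gripper":255,"dx":0,"dy":-0.0005,"dz":-0.0005,"wx":0,"wy":0,"wz":0},{"gripper":255,"dx":0,"dy":-0.0005,"dz":-0.001,"wx":0,"wy":0,"wz":0},{"gripper":255,"dx":0,"dy":-0.0005,"dz":-0.0015,"wx":0,"wy":0,"wz":0},{"gripper":255,"dx":0,"dy":-0.0005,"dz":-0.002,"wx":0,"wy":0,"wz":0},{"gripper":255,"dx":0,"dy":-0.0005,"dz":-0.0025,"wx":0,"wy":0,"wz":0},{"gripper":255,"dx":0,"dy":-0.0005,"dz":-0.003,"wx":0,"wy":0,"wz":0},{"gripper":255,"dx":0,"dy":-0.0005,"dz":-0.003,"wx":0,"wy":0,"wz":0},{"gripper":255,"dx":0,"dy":-0.0005,"dz":-0.003,"wx":0,"wy":0,"wz":0},{"gripper":255,"dx":0,"dy":-0.0005,"dz":-0.003,"wx":0,"wy":0,"wz":0},{"gripper":255,"dx":0,"dy":-0.0005,"dz":-0.003,"wx":0,"wy":0,"wz":0}]}}

```text
time: 8.65
tool_pos: [484.7, -43.0, 61.9]
tool_rot: [3.134, -0.21, 0.0]
wrist_force: [-1.7, 0.6, 5.3]
width: 17.2
```

```bash
python3 g.py w9
```

```text
8.65 [484.71 -43.04  61.87] xang -7.67 z [ 3.e-04 -1.e-04 -1.e+00] F [-1.72  0.62  5.31] T [-0.03  0.12  0.01] w 17.19 q6 [-0.33  0.23  1.95 -0.    0.96  1.37]
```

Run:
```python
from h import *
f=cv2.imread('pics/w9.png');a=cv2.resize(f[70:145,215:335],None,fx=6,fy=6,interpolation=cv2.INTER_CUBIC);cv2.imwrite('pics/z9.png',a)
```

```text
(no output)
```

View pics/z9.png

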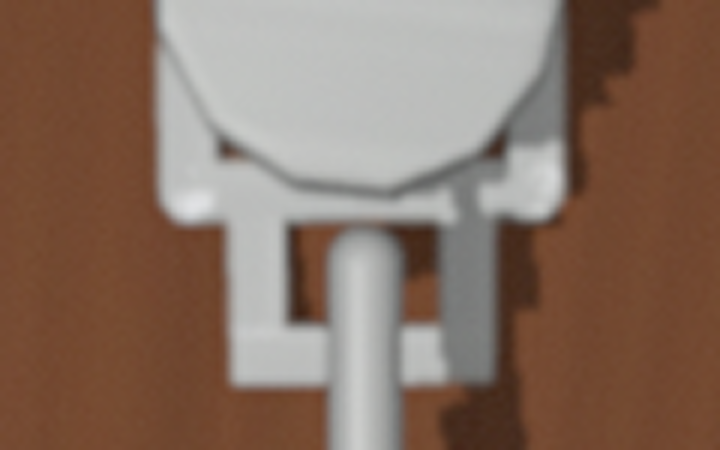

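Run:
```python
from h import *
W={n:dict(np.load(f'pics/{n}.npz')) for n in('w6','w7','w8','w9')}
def tri(obs):
    A=np.zeros((3,3));b=np.zeros(3)
    rs=[]
    for n,u,v in obs:
        o,d=ray(W[n],u,v);d/=np.linalg.norm(d);Q=np.eye(3)-np.outer(d,d);A+=Q;b+=Q@o;rs.append((o,Q))
    p=np.linalg.solve(A,b);return p,[np.linalg.norm(Q@(p-o)) for o,Q in rs]
z=lambda n,x,y:(n,190+x/4-.375,y/4-.375)
z9=lambda x,y:('w9',215+x/6-.42,70+y/6-.42)
# bar outer corners left,right
for nm,o in {'barL':[z('w6',228,439),z('w7',262,534),z('w8',259,535),z9(231,386)],
 'barR':[z('w6',333,447),z('w7',420,534),z('w8',433,534),z9(497,386)],
 'headL':[z('w6',205,275),z('w7',219,288),z('w8',211,245)],
 'headR':[z('w6',371,275),z('w7',460,292),z('w8',482,262)],
 'holeNL':[z('w6',254,418),z('w7',298,498),z('w8',300,496),z9(290,325)],
 'holeNR':[z('w6',313,422),z('w7',385,498),z('w8',398,496),z9(440,325)],
 'holeFL':[z('w6',255,374),z('w7',298,437),z('w8',300,429),z9(290,222)],
 'jawL':[z('w6',203,365),z('w7',221,425),z('w8',213,415),z9(160,205)],
 'jawR':[z('w6',371,370),z('w7',460,420),z('w8',478,415),z9(567,205)],
 }.items():
    p,r=tri(o);print(nm,p.round(2),np.round(r,2))
```

```text
barL [552.94 -41.73  70.6 ] [0.24 0.16 0.1  0.02]
barR [550.41 -61.42  75.48] [0.27 0.15 0.16 0.09]
headL [571.83 -46.15 132.43] [1.21 0.84 0.4 ]
headR [577.54 -69.5   76.78] [0.44 0.33 0.13]
holeNL [556.65 -46.67  65.03] [0.01 0.05 0.13 0.08]
holeNR [555.12 -57.98  71.13] [0.25 0.12 0.21 0.12]
holeFL [563.99 -47.91  69.74] [0.12 0.09 0.14 0.06]
jawL [567.88 -36.59  51.29] [0.07 0.12 0.1  0.12]
jawR [563.03 -68.76  67.8 ] [0.47 0.38 0.33 0.5 ]
```

Emit:
{"api": "move_arm", "payload": {"motion": [{"gripper":255,"dx":0,"dy":0,"dz":0.0004,"wx":0,"wy":0,"wz":0},{"gripper":255,"dx":0,"dy":0,"dz":0.0004,"wx":0,"wy":0,"wz":0},{"gripper":255,"dx":0,"dy":0,"dz":0.0004,"wx":0,"wy":0,"wz":0},{"gripper":255,"dx":0,"dy":0,"dz":0.0004,"wx":0,"wy":0,"wz":0},{"gripper":255,"dx":0,"dy":0,"dz":0.0004,"wx":0,"wy":0,"wz":0},{"gripper":255,"dx":0,"dy":0,"dz":0.0004,"wx":0,"wy":0,"wz":0},{"gripper":255,"dx":0,"dy":0,"dz":0.0004,"wx":0,"wy":0,"wz":0},{"gripper":255,"dx":0,"dy":0,"dz":0.0004,"wx":0,"wy":0,"wz":0},{"gripper":255,"dx":0,"dy":0,"dz":0.0004,"wx":0,"wy":0,"wz":0},{"gripper":255,"dx":0,"dy":0,"dz":0.0004,"wx":0,"wy":0,"wz":0}]}}

```text
time: 9.7
tool_pos: [484.6, -43.0, 62.1]
tool_rot: [3.135, -0.21, 0.0]
wrist_force: [-1.0, 0.3, 3.4]
width: 17.4
```

```bash
python3 g.py w10
```

```text
9.7 [484.63 -43.    62.11] xang -7.67 z [ 1.e-04 -0.e+00 -1.e+00] F [-1.   0.3  3.4] T [-0.03  0.06 -0.03] w 17.44 q6 [-0.33  0.23  1.95 -0.    0.96  1.37]
```

Emit:
{"api": "move_arm", "payload": {"motion": [{"gripper":255,"dx":-0.0005,"dy":0.0001,"dz":0.0002,"wx":0,"wy":0,"wz":0},{"gripper":255,"dx":-0.001,"dy":0.0001,"dz":0.0002,"wx":0,"wy":0,"wz":0},{"gripper":255,"dx":-0.0015,"dy":0.0002,"dz":0.0002,"wx":0,"wy":0,"wz":0},{"gripper":255,"dx":-0.002,"dy":0.0003,"dz":0.0002,"wx":0,"wy":0,"wz":0},{"gripper":255,"dx":-0.0025,"dy":0.0003,"dz":0.0002,"wx":0,"wy":0,"wz":0},{"gripper":255,"dx":-0.003,"dy":0.0004,"dz":0.0002,"wx":0,"wy":0,"wz":0},{"gripper":255,"dx":-0.003,"dy":0.0004,"dz":0.0002,"wx":0,"wy":0,"wz":0},{"gripper":255,"dx":-0.003,"dy":0.0004,"dz":0.0002,"wx":0,"wy":0,"wz":0},{"gripper":255,"dx":-0.003,"dy":0.0004,"dz":0.0002,"wx":0,"wy":0,"wz":0},{"gripper":255,"dx":-0.003,"dy":0.0004,"dz":0.0002,"wx":0,"wy":0,"wz":0}]}}

```text
time: 10.75
tool_pos: [481.7, -42.6, 62.4]
tool_rot: [3.134, -0.21, 0.001]
wrist_force: [2.7, -0.2, 2.3]
width: 17.5
```

```bash
python3 g.py w11
python3 - <<'E'
from h import *
f=cv2.imread('pics/w11.png');a=cv2.resize(f[70:145,215:335],None,fx=6,fy=6,interpolation=cv2.INTER_CUBIC);cv2.imwrite('pics/z11.png',a)
E
```

```text
10.75 [481.74 -42.64  62.39] xang -7.67 z [ 3.e-04 -1.e-04 -1.e+00] F [ 2.7  -0.21  2.29] T [-0.02 -0.43 -0.05] w 17.49 q6 [-0.33  0.23  1.96  0.    0.96  1.37]
```

View pics/z11.png

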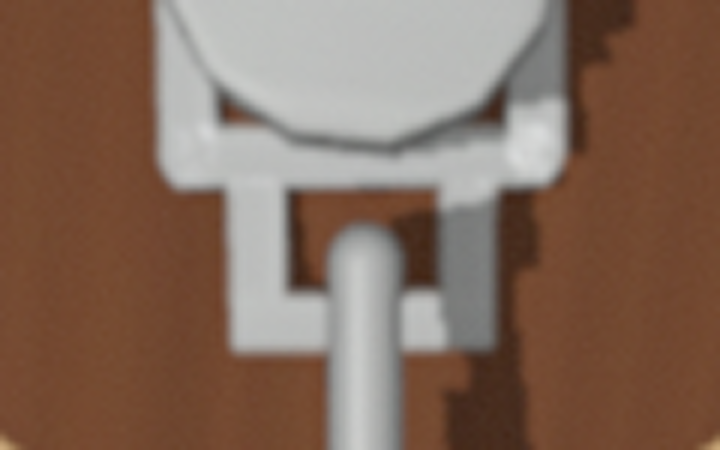

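Emit:
{"api": "move_arm", "payload": {"grip_force": 60, "motion": [{"gripper":255,"dx":-0.0004,"dy":0.0001,"dz":0,"wx":0,"wy":0,"wz":0},{"gripper":255,"dx":-0.0008,"dy":0.0001,"dz":0,"wx":0,"wy":0,"wz":0},{"gripper":255,"dx":-0.0012,"dy":0.0002,"dz":0,"wx":0,"wy":0,"wz":0},{"gripper":255,"dx":-0.0016,"dy":0.0002,"dz":0,"wx":0,"wy":0,"wz":0},{"gripper":255,"dx":-0.002,"dy":0.0003,"dz":0,"wx":0,"wy":0,"wz":0},{"gripper":255,"dx":-0.0024,"dy":0.0003,"dz":0,"wx":0,"wy":0,"wz":0},{"gripper":255,"dx":-0.0028,"dy":0.0004,"dz":0,"wx":0,"wy":0,"wz":0},{"gripper":255,"dx":-0.003,"dy":0.0004,"dz":0,"wx":0,"wy":0,"wz":0},{"gripper":255,"dx":-0.003,"dy":0.0004,"dz":0,"wx":0,"wy":0,"wz":0},{"gripper":255,"dx":-0.003,"dy":0.0004,"dz":0,"wx":0,"wy":0,"wz":0}]}}

```text
time: 11.8
tool_pos: [480.2, -42.6, 62.8]
tool_rot: [3.134, -0.21, 0.006]
wrist_force: [8.6, -0.9, -1.4]
width: 17.5
```

```bash
python3 g.py w12
python3 - <<'E'
from h import *
f=cv2.imread('pics/w12.png');a=cv2.resize(f[60:145,215:335],None,fx=6,fy=6,interpolation=cv2.INTER_CUBIC);cv2.imwrite('pics/z12.png',a)
E
```

```text
11.8 [480.16 -42.6   62.84] xang -7.68 z [ 3.5e-03 -8.0e-04 -1.0e+00] F [ 8.61 -0.91 -1.36] T [-0.17 -1.15  0.04] w 17.5 q6 [-0.34  0.22  1.97  0.    0.95  1.37]
```

View pics/z12.png

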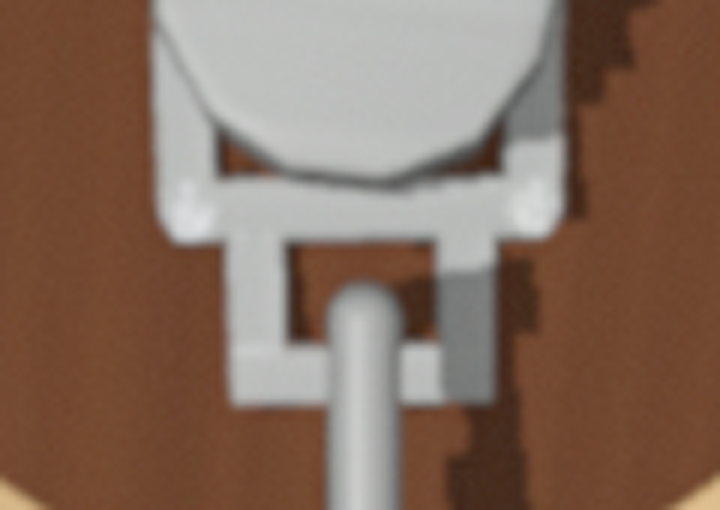

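Emit:
{"api": "move_arm", "payload": {"motion": [{"gripper":255,"dx":0,"dy":0,"dz":-0.0004,"wx":0,"wy":0,"wz":0},{"gripper":255,"dx":-0.0005,"dy":0.0001,"dz":-0.0004,"wx":0,"wy":0,"wz":0},{"gripper":255,"dx":-0.001,"dy":0.0001,"dz":-0.0004,"wx":0,"wy":0,"wz":0},{"gripper":255,"dx":-0.0015,"dy":0.0002,"dz":-0.0004,"wx":0,"wy":0,"wz":0},{"gripper":255,"dx":-0.002,"dy":0.0003,"dz":-0.0004,"wx":0,"wy":0,"wz":0},{"gripper":255,"dx":-0.0025,"dy":0.0003,"dz":-0.0004,"wx":0,"wy":0,"wz":0},{"gripper":255,"dx":-0.003,"dy":0.0004,"dz":-0.0004,"wx":0,"wy":0,"wz":0},{"gripper":255,"dx":-0.003,"dy":0.0004,"dz":-0.0004,"wx":0,"wy":0,"wz":0},{"gripper":255,"dx":-0.003,"dy":0.0004,"dz":-0.0004,"wx":0,"wy":0,"wz":0},{"gripper":255,"dx":-0.003,"dy":0.0004,"dz":-0.0004,"wx":0,"wy":0,"wz":0}]}}

```text
time: 12.85
tool_pos: [478.4, -42.6, 62.9]
tool_rot: [3.133, -0.211, 0.01]
wrist_force: [12.1, -3.2, -1.2]
width: 17.4
```

```bash
python3 g.py w13
python3 - <<'E'
from h import *
f=cv2.imread('pics/w13.png');a=cv2.resize(f[60:145,215:335],None,fx=6,fy=6,interpolation=cv2.INTER_CUBIC);cv2.imwrite('pics/z13.png',a)
E
```

```text
12.85 [478.42 -42.57  62.94] xang -7.69 z [ 0.0063 -0.0015 -1.    ] F [12.06 -3.16 -1.24] T [-0.22 -1.66  0.06] w 17.4 q6 [-0.34  0.21  1.97  0.    0.95  1.37]
```

View pics/z13.png

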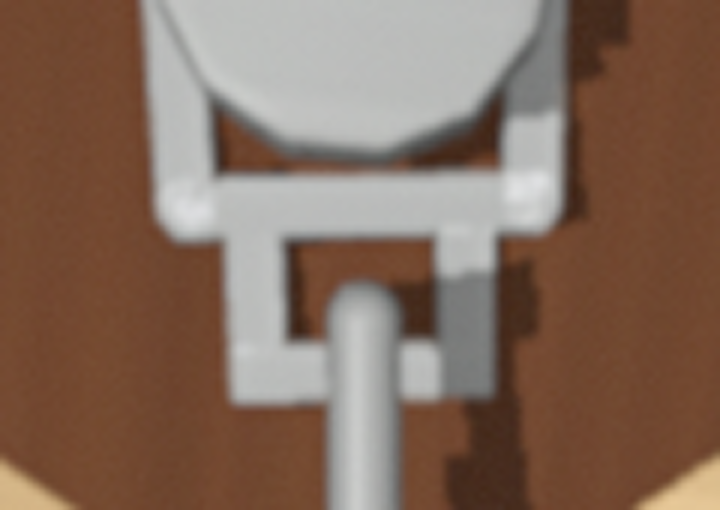

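Emit:
{"api": "move_arm", "payload": {"motion": [{"gripper":255,"dx":0,"dy":0,"dz":-0.0003,"wx":0,"wy":0,"wz":0},{"gripper":255,"dx":-0.0005,"dy":0.0001,"dz":-0.0003,"wx":0,"wy":0,"wz":0},{"gripper":255,"dx":-0.001,"dy":0.0001,"dz":-0.0003,"wx":0,"wy":0,"wz":0},{"gripper":255,"dx":-0.0015,"dy":0.0002,"dz":-0.0003,"wx":0,"wy":0,"wz":0},{"gripper":255,"dx":-0.002,"dy":0.0003,"dz":-0.0003,"wx":0,"wy":0,"wz":0},{"gripper":255,"dx":-0.0025,"dy":0.0003,"dz":-0.0003,"wx":0,"wy":0,"wz":0},{"gripper":255,"dx":-0.003,"dy":0.0004,"dz":-0.0003,"wx":0,"wy":0,"wz":0},{"gripper":255,"dx":-0.003,"dy":0.0004,"dz":-0.0003,"wx":0,"wy":0,"wz":0},{"gripper":255,"dx":-0.003,"dy":0.0004,"dz":-0.0003,"wx":0,"wy":0,"wz":0},{"gripper":255,"dx":-0.003,"dy":0.0004,"dz":-0.0003,"wx":0,"wy":0,"wz":0}]}}

```text
time: 13.9
tool_pos: [476.9, -42.5, 63.3]
tool_rot: [3.133, -0.211, 0.015]
wrist_force: [14.6, -0.6, -1.8]
width: 17.7
```

```bash
python3 g.py w14
python3 - <<'E'
from h import *
f=cv2.imread('pics/w14.png');a=cv2.resize(f[60:145,215:335],None,fx=6,fy=6,interpolation=cv2.INTER_CUBIC);cv2.imwrite('pics/z14.png',a)
E
```

```text
13.9 [476.88 -42.54  63.27] xang -7.7 z [ 0.0095 -0.0023 -1.    ] F [14.59 -0.56 -1.78] T [-0.21 -2.25  0.07] w 17.66 q6 [-0.34  0.21  1.98  0.    0.94  1.37]
```

View pics/z14.png

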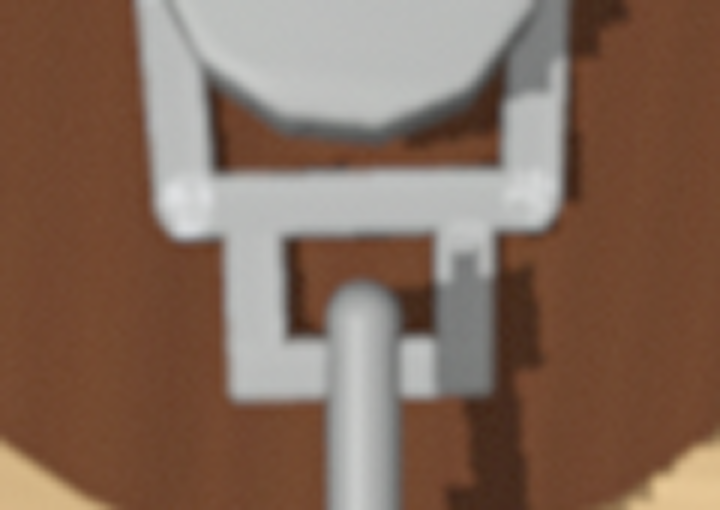

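Emit:
{"api": "move_arm", "payload": {"motion": [{"gripper":255,"dx":0,"dy":0,"dz":-0.0003,"wx":0,"wy":0,"wz":0},{"gripper":255,"dx":0,"dy":0,"dz":-0.0006,"wx":0,"wy":0,"wz":0},{"gripper":255,"dx":-0.0004,"dy":0.0001,"dz":-0.0006,"wx":0,"wy":0,"wz":0},{"gripper":255,"dx":-0.0008,"dy":0.0001,"dz":-0.0007,"wx":0,"wy":0,"wz":0},{"gripper":255,"dx":-0.0012,"dy":0.0002,"dz":-0.0007,"wx":0,"wy":0,"wz":0},{"gripper":255,"dx":-0.0016,"dy":0.0002,"dz":-0.0008,"wx":0,"wy":0,"wz":0},{"gripper":255,"dx":-0.002,"dy":0.0003,"dz":-0.0008,"wx":0,"wy":0,"wz":0},{"gripper":255,"dx":-0.002,"dy":0.0003,"dz":-0.0008,"wx":0,"wy":0,"wz":0},{"gripper":255,"dx":-0.002,"dy":0.0003,"dz":-0.0008,"wx":0,"wy":0,"wz":0},{"gripper":255,"dx":-0.002,"dy":0.0003,"dz":-0.0008,"wx":0,"wy":0,"wz":0}]}}

```text
time: 14.95
tool_pos: [475.8, -42.6, 62.9]
tool_rot: [3.132, -0.211, 0.018]
wrist_force: [16.0, -0.8, -1.1]
width: 17.2
```

```bash
python3 g.py w15
python3 - <<'E'
from h import *
f=cv2.imread('pics/w15.png');a=cv2.resize(f[60:145,215:335],None,fx=6,fy=6,interpolation=cv2.INTER_CUBIC);cv2.imwrite('pics/z15.png',a)
E
```

```text
14.95 [475.8  -42.57  62.9 ] xang -7.71 z [ 0.0115 -0.0029 -0.9999] F [16.02 -0.82 -1.13] T [-0.3  -2.52  0.11] w 17.16 q6 [-0.34  0.21  1.98  0.    0.94  1.37]
```

View pics/z15.png

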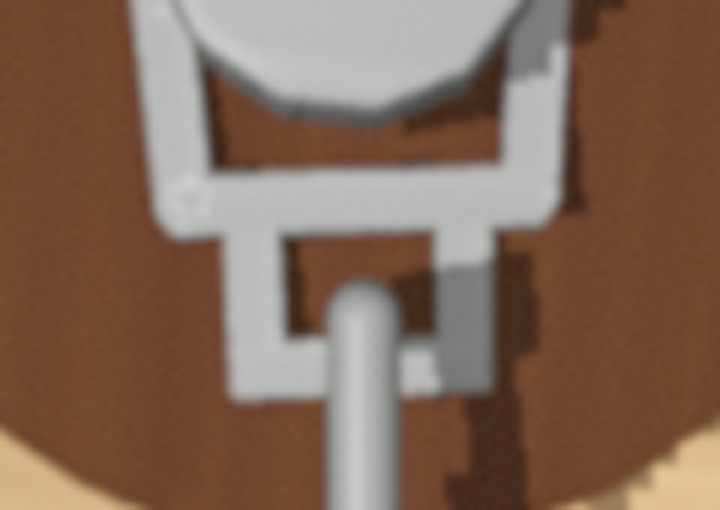

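Emit:
{"api": "move_arm", "payload": {"motion": [{"gripper":255,"dx":0,"dy":0,"dz":-0.0002,"wx":0,"wy":0,"wz":0},{"gripper":255,"dx":-0.0003,"dy":0,"dz":-0.0004,"wx":0,"wy":0,"wz":0},{"gripper":255,"dx":-0.0006,"dy":0.0001,"dz":-0.0004,"wx":0,"wy":0,"wz":0},{"gripper":255,"dx":-0.001,"dy":0.0001,"dz":-0.0004,"wx":0,"wy":0,"wz":0},{"gripper":255,"dx":-0.0014,"dy":0.0002,"dz":-0.0004,"wx":0,"wy":0,"wz":0},{"gripper":255,"dx":-0.0018,"dy":0.0002,"dz":-0.0004,"wx":0,"wy":0,"wz":0},{"gripper":255,"dx":-0.0022,"dy":0.0003,"dz":-0.0004,"wx":0,"wy":0,"wz":0},{"gripper":255,"dx":-0.0025,"dy":0.0003,"dz":-0.0004,"wx":0,"wy":0,"wz":0},{"gripper":255,"dx":-0.0025,"dy":0.0003,"dz":-0.0004,"wx":0,"wy":0,"wz":0},{"gripper":255,"dx":-0.0025,"dy":0.0003,"dz":-0.0004,"wx":0,"wy":0,"wz":0}]}}

```text
time: 16.0
tool_pos: [474.1, -42.5, 62.9]
tool_rot: [3.132, -0.211, 0.021]
wrist_force: [19.2, -1.9, -0.8]
width: 17.2
```

```bash
python3 g.py w16
python3 - <<'E'
from h import *
f=cv2.imread('pics/w16.png');a=cv2.resize(f[60:145,215:335],None,fx=6,fy=6,interpolation=cv2.INTER_CUBIC);cv2.imwrite('pics/z16.png',a)
E
```

```text
16.0 [474.09 -42.48  62.86] xang -7.71 z [ 0.0132 -0.0034 -0.9999] F [19.23 -1.94 -0.78] T [-0.22 -2.81  0.18] w 17.22 q6 [-0.34  0.2   1.99  0.    0.94  1.36]
```

View pics/z16.png

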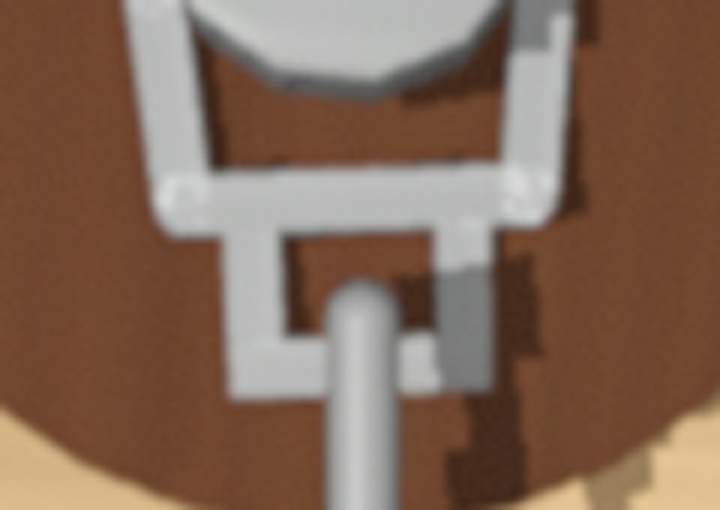

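Emit:
{"api": "move_arm", "payload": {"motion": [{"gripper":255,"dx":-0.0003,"dy":0,"dz":0,"wx":0,"wy":0,"wz":0},{"gripper":255,"dx":-0.0006,"dy":0.0001,"dz":0,"wx":0,"wy":0,"wz":0},{"gripper":255,"dx":-0.0009,"dy":0.0001,"dz":0,"wx":0,"wy":0,"wz":0},{"gripper":255,"dx":-0.0012,"dy":0.0002,"dz":0,"wx":0,"wy":0,"wz":0},{"gripper":255,"dx":-0.0015,"dy":0.0002,"dz":0,"wx":0,"wy":0,"wz":0},{"gripper":255,"dx":-0.0018,"dy":0.0002,"dz":0,"wx":0,"wy":0,"wz":0},{"gripper":255,"dx":-0.002,"dy":0.0003,"dz":0,"wx":0,"wy":0,"wz":0},{"gripper":255,"dx":-0.002,"dy":0.0003,"dz":0,"wx":0,"wy":0,"wz":0},{"gripper":255,"dx":-0.002,"dy":0.0003,"dz":0,"wx":0,"wy":0,"wz":0},{"gripper":255,"dx":-0.002,"dy":0.0003,"dz":0,"wx":0,"wy":0,"wz":0}]}}

```text
time: 17.05
tool_pos: [468.9, -41.4, 61.8]
tool_rot: [3.133, -0.211, 0.01]
wrist_force: [8.4, -1.1, 3.1]
width: 17.5
```

```bash
python3 g.py w17
python3 - <<'E'
from h import *
f=cv2.imread('pics/w17.png');a=cv2.resize(f[60:145,215:335],None,fx=6,fy=6,interpolation=cv2.INTER_CUBIC);cv2.imwrite('pics/z17.png',a)
E
```

```text
17.05 [468.92 -41.39  61.77] xang -7.69 z [ 0.0062 -0.0018 -1.    ] F [ 8.44 -1.14  3.1 ] T [-0.25 -1.55 -0.04] w 17.52 q6 [-0.34  0.2   2.    0.    0.94  1.36]
```

View pics/z17.png

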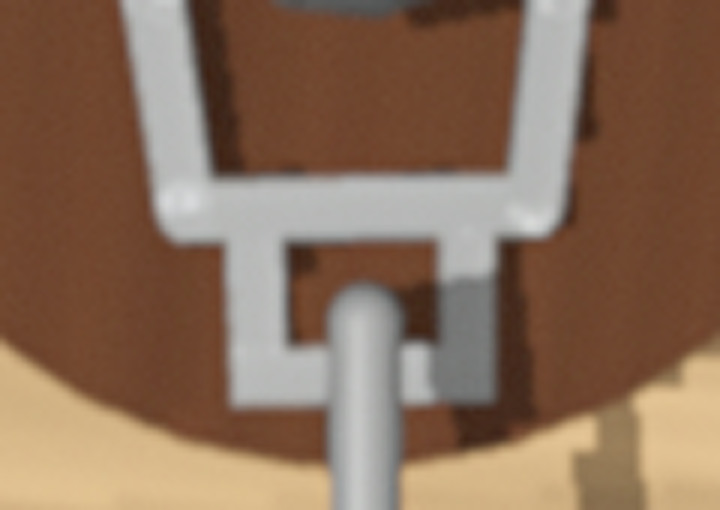

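Emit:
{"api": "move_arm", "payload": {"motion": [{"gripper":255,"dx":0,"dy":0,"dz":0.0007,"wx":0,"wy":0,"wz":0},{"gripper":255,"dx":0,"dy":0,"dz":0.0013,"wx":0,"wy":0,"wz":0},{"gripper":255,"dx":-0.0003,"dy":0,"dz":0.0014,"wx":0,"wy":0,"wz":0},{"gripper":255,"dx":-0.0006,"dy":0.0001,"dz":0.0014,"wx":0,"wy":0,"wz":0},{"gripper":255,"dx":-0.0009,"dy":0.0001,"dz":0.0014,"wx":0,"wy":0,"wz":0},{"gripper":255,"dx":-0.0012,"dy":0.0002,"dz":0.0014,"wx":0,"wy":0,"wz":0},{"gripper":255,"dx":-0.0015,"dy":0.0002,"dz":0.0014,"wx":0,"wy":0,"wz":0},{"gripper":255,"dx":-0.0015,"dy":0.0002,"dz":0.0014,"wx":0,"wy":0,"wz":0},{"gripper":255,"dx":-0.0015,"dy":0.0002,"dz":0.0014,"wx":0,"wy":0,"wz":0},{"gripper":255,"dx":-0.0015,"dy":0.0002,"dz":0.0014,"wx":0,"wy":0,"wz":0}]}}

```text
time: 18.1
tool_pos: [464.5, -40.3, 61.8]
tool_rot: [-3.135, 0.21, 0.0]
wrist_force: [1.2, -0.6, 4.8]
width: 17.7
```

```bash
python3 g.py w18
python3 - <<'E'
from h import *
f=cv2.imread('pics/w18.png');a=cv2.resize(f[20:145,205:345],None,fx=4.5,fy=4.5,interpolation=cv2.INTER_CUBIC);cv2.imwrite('pics/z18.png',a)
E
```

```text
18.1 [464.51 -40.26  61.82] xang -7.67 z [-1.e-04  0.e+00 -1.e+00] F [ 1.17 -0.56  4.83] T [-0.07 -0.56 -0.01] w 17.72 q6 [-0.34  0.19  2.   -0.    0.95  1.36]
```

View pics/z18.png

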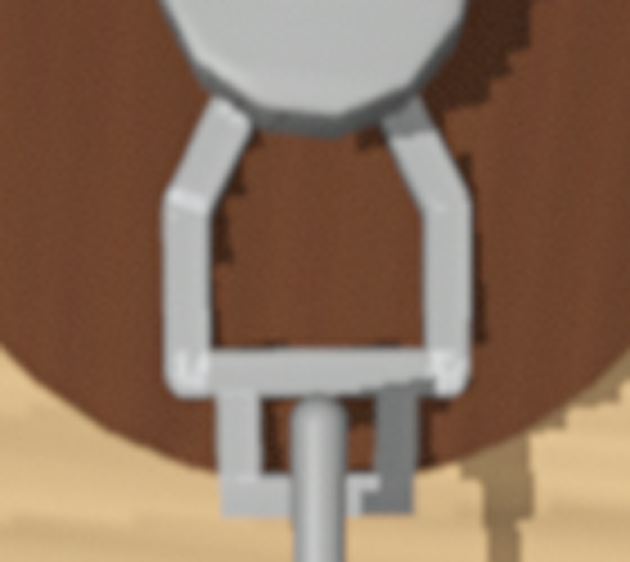

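Emit:
{"api": "move_arm", "payload": {"motion": [{"gripper":255,"dx":0,"dy":0,"dz":0.0015,"wx":0,"wy":0,"wz":0},{"gripper":255,"dx":0,"dy":0,"dz":0.003,"wx":0,"wy":0,"wz":0},{"gripper":255,"dx":0,"dy":0,"dz":0.005,"wx":0,"wy":0,"wz":0},{"gripper":255,"dx":0,"dy":0,"dz":0.008,"wx":0,"wy":0,"wz":0},{"gripper":255,"dx":0,"dy":0,"dz":0.012,"wx":0,"wy":0,"wz":0},{"gripper":255,"dx":0,"dy":0,"dz":0.018,"wx":0,"wy":0,"wz":0},{"gripper":255,"dx":0,"dy":0,"dz":0.028,"wx":0,"wy":0,"wz":0},{"gripper":255,"dx":0,"dy":0,"dz":0.04,"wx":0,"wy":0,"wz":0},{"gripper":255,"dx":0,"dy":0,"dz":0.05,"wx":0,"wy":0,"wz":0},{"gripper":255,"dx":0,"dy":0,"dz":0.05,"wx":0,"wy":0,"wz":0}]}}

```text
time: 19.15
tool_pos: [466.0, -40.7, 113.9]
tool_rot: [3.134, -0.21, 0.006]
wrist_force: [0.3, -0.0, -0.9]
width: 17.4
```

```bash
python3 g.py w19
```

```text
19.15 [465.99 -40.74 113.95] xang -7.67 z [ 0.0037 -0.0013 -1.    ] F [ 0.25 -0.03 -0.89] T [ 0.01  0.12 -0.02] w 17.4 q6 [-0.34  0.1   1.98  0.    1.06  1.36]
```

View pics/w19.png

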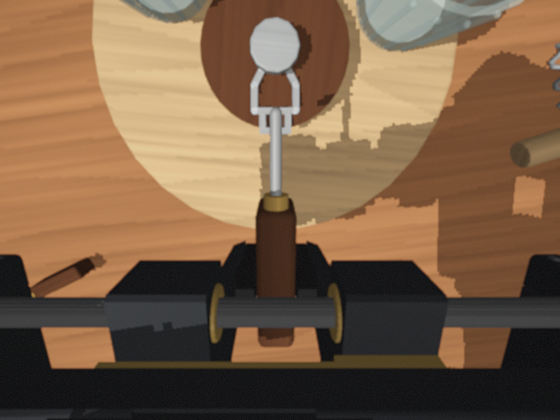

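Emit:
{"api": "move_arm", "payload": {"motion": [{"gripper":255,"dx":-0.005,"dy":0,"dz":0.02,"wx":0,"wy":0,"wz":0},{"gripper":255,"dx":-0.01,"dy":0.02,"dz":0.04,"wx":0,"wy":0,"wz":0},{"gripper":255,"dx":-0.01,"dy":0.055,"dz":0.05,"wx":0,"wy":0,"wz":0},{"gripper":255,"dx":-0.005,"dy":0.095,"dz":0.05,"wx":0,"wy":0,"wz":0},{"gripper":255,"dx":0,"dy":0.135,"dz":0.05,"wx":0,"wy":0,"wz":-1},{"gripper":255,"dx":0.005,"dy":0.175,"dz":0.05,"wx":0,"wy":0,"wz":-3},{"gripper":255,"dx":0.015,"dy":0.215,"dz":0.04,"wx":0,"wy":0,"wz":-5},{"gripper":255,"dx":0.026,"dy":0.255,"dz":0.02,"wx":0,"wy":0,"wz":-6.6},{"gripper":255,"dx":0.026,"dy":0.29,"dz":0,"wx":0,"wy":0,"wz":-6.6},{"gripper":255,"dx":0.026,"dy":0.31,"dz":-0.03,"wx":0,"wy":0,"wz":-6.6}]}}

```text
time: 20.2
tool_pos: [491.3, 272.6, 81.8]
tool_rot: [-3.116, 0.387, -0.004]
wrist_force: [0.6, -0.3, -0.3]
width: 17.4
```

```bash
python3 g.py w20;python3 - <<'E'
from h import *
f=vision.grab_frame('top')[:,:,::-1];cv2.imwrite('pics/t20.png',cv2.resize(f[105:220,268:382],None,fx=5,fy=5,interpolation=cv2.INTER_CUBIC))
f=vision.grab_frame('scene')[:,:,::-1];cv2.imwrite('pics/s20.png',cv2.resize(f[170:280,140:290],None,fx=5,fy=5,interpolation=cv2.INTER_CUBIC))
E
```

```text
20.2 [491.31 272.59  81.77] xang -14.17 z [ 0.0025  0.0012 -1.    ] F [ 0.56 -0.32 -0.34] T [-0.01  0.15  0.06] w 17.38 q6 [0.3  0.34 1.76 0.   1.04 2.11]
```

View pics/w20.png

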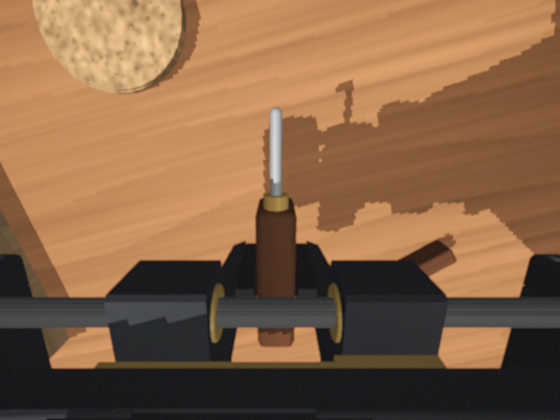

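View pics/s20.png

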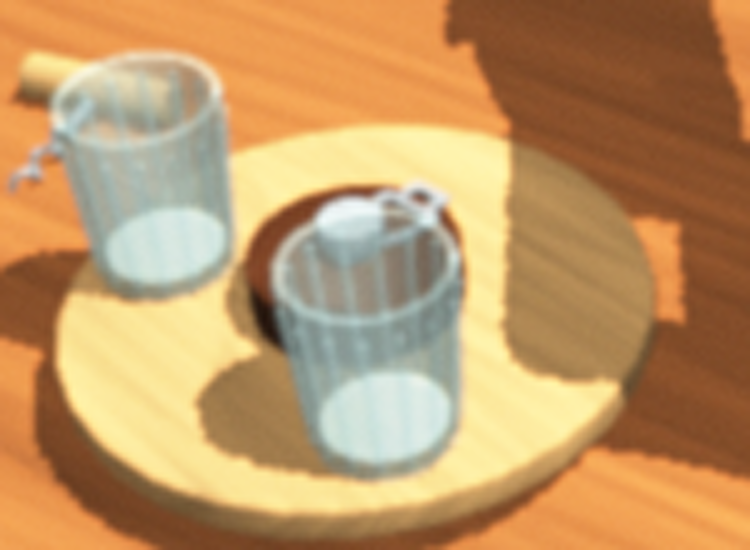

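View pics/t20.png

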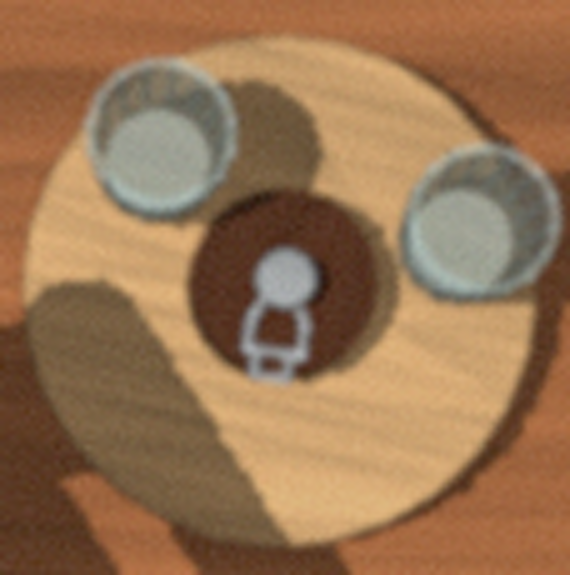

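Emit:
{"api": "move_arm", "payload": {"motion": [{"gripper":255,"dx":0,"dy":0,"dz":-0.025,"wx":0,"wy":0,"wz":0},{"gripper":255,"dx":0,"dy":0,"dz":-0.045,"wx":0,"wy":0,"wz":0},{"gripper":255,"dx":0,"dy":0,"dz":-0.06,"wx":0,"wy":0,"wz":0},{"gripper":255,"dx":0,"dy":0,"dz":-0.07,"wx":0,"wy":0,"wz":0},{"gripper":255,"dx":0,"dy":0,"dz":-0.075,"wx":0,"wy":0,"wz":0},{"gripper":255,"dx":0,"dy":0,"dz":-0.078,"wx":0,"wy":0,"wz":0},{"gripper":255,"dx":0,"dy":0,"dz":-0.08,"wx":0,"wy":0,"wz":0},{"gripper":255,"dx":0,"dy":0,"dz":-0.0808,"wx":0,"wy":0,"wz":0},{"gripper":255,"dx":0,"dy":0,"dz":-0.0808,"wx":0,"wy":0,"wz":0},{"gripper":255,"dx":0,"dy":0,"dz":-0.0808,"wx":0,"wy":0,"wz":0}]}}

```text
time: 21.35
tool_pos: [490.8, 269.9, 1.4]
tool_rot: [-3.117, 0.39, -0.001]
wrist_force: [-0.3, -0.6, -0.6]
width: 17.3
```

Emit:
{"api": "move_arm", "payload": {"motion": [{"gripper":255,"dx":0,"dy":0,"dz":-0.0004,"wx":0,"wy":0,"wz":0},{"gripper":255,"dx":0,"dy":0,"dz":-0.0004,"wx":0,"wy":0,"wz":0},{"gripper":200,"dx":0,"dy":0,"dz":-0.0004,"wx":0,"wy":0,"wz":0},{"gripper":150,"dx":0,"dy":0,"dz":-0.0004,"wx":0,"wy":0,"wz":0},{"gripper":80,"dx":0,"dy":0,"dz":-0.0004,"wx":0,"wy":0,"wz":0},{"gripper":20,"dx":0,"dy":0,"dz":-0.0004,"wx":0,"wy":0,"wz":0},{"gripper":20,"dx":0,"dy":0,"dz":-0.0004,"wx":0,"wy":0,"wz":0},{"gripper":20,"dx":0,"dy":0,"dz":-0.0004,"wx":0,"wy":0,"wz":0},{"gripper":20,"dx":0,"dy":0,"dz":-0.0004,"wx":0,"wy":0,"wz":0},{"gripper":20,"dx":0,"dy":0,"dz":-0.0004,"wx":0,"wy":0,"wz":0}]}}

```text
time: 22.35
tool_pos: [490.6, 269.7, 0.6]
tool_rot: [-3.117, 0.39, 0.0]
wrist_force: [-0.7, 0.1, -0.1]
width: 73.0
```

Emit:
{"api": "move_arm", "payload": {"motion": [{"gripper":20,"dx":0,"dy":0,"dz":0.01,"wx":0,"wy":0,"wz":0},{"gripper":20,"dx":0,"dy":0,"dz":0.025,"wx":0,"wy":0,"wz":0},{"gripper":20,"dx":0,"dy":0,"dz":0.05,"wx":0,"wy":0,"wz":0},{"gripper":20,"dx":0,"dy":0,"dz":0.08,"wx":0,"wy":0,"wz":0},{"gripper":20,"dx":0,"dy":0,"dz":0.11,"wx":0,"wy":0,"wz":0},{"gripper":20,"dx":0,"dy":0,"dz":0.14,"wx":0,"wy":0,"wz":0},{"gripper":20,"dx":0,"dy":0,"dz":0.17,"wx":0,"wy":0,"wz":0},{"gripper":20,"dx":0,"dy":0,"dz":0.19,"wx":0,"wy":0,"wz":0},{"gripper":20,"dx":0,"dy":0,"dz":0.2,"wx":0,"wy":0,"wz":0},{"gripper":20,"dx":0,"dy":0,"dz":0.2,"wx":0,"wy":0,"wz":0}]}}

```text
time: 23.35
tool_pos: [491.5, 270.0, 203.0]
tool_rot: [-3.116, 0.39, -0.006]
wrist_force: [0.2, -0.4, 0.5]
width: 80.9
```

```bash
python3 g.py w21;python3 - <<'E'
from h import *
a=vision.grab_frame('top')[:,:,::-1];b=vision.grab_frame('scene')[:,:,::-1]
cv2.imwrite('pics/t21.png',a);cv2.imwrite('pics/s21.png',b)
E
```

```text
23.35 [491.53 270.04 203.04] xang -14.26 z [ 0.004   0.0012 -1.    ] F [ 0.17 -0.37  0.54] T [ 0.08  0.15 -0.04] w 80.93 q6 [ 0.29  0.18  1.68 -0.    1.27  2.11]
```

View pics/w21.png

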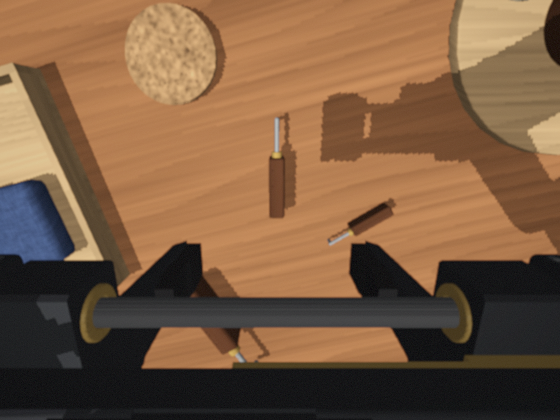

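View pics/s21.png

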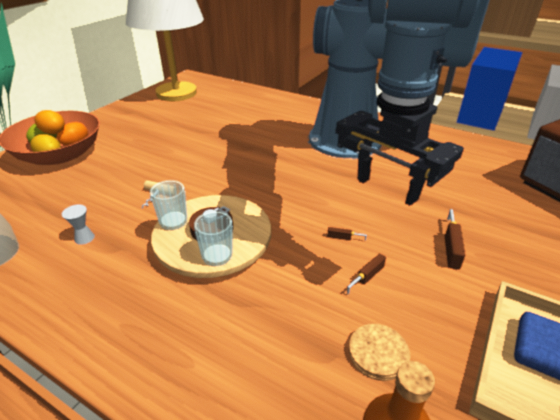

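The pick lies upright at about (277,170) in the wrist view. The glasses, small and large picks and cork mat look as they were, and the ring is loose on the boss. I'm handing in.

```bash
python3 -c "
from workcell import job;print(job.finish_job())"
```

```text
the job is handed in; nothing more can be done
None
```

The ring is off the spindle's groove and the middle-sized pick is back on the sideboard. I handed the job in at about 23.5 s of the 58 s allowed.

- **Pull:** I gripped the pick by its handle with 55–60 N and seated the hook in the eye. The measured pull peaked at about 19 N, including sensor bias, and the ring let go at the end of the pull. I then lifted the hook straight out.
- **Ring:** The top and scene views show it lying flat and loose on the boss, with its jaws closed again in front of the neck. The eye sticks out a little past the boss edge.
- **Pick:** I laid it down close to where it started, hook down, and it is resting free of the gripper.
- **Everything else:** The tumblers and the other picks look unmoved, and the robot is touching nothing.

**Two things I could not confirm:**
- **Lacquer:** At the readings taken at the end of each step, the hook pressed on the stand with about 5–6 N, under the 8 N limit. The force was not logged during the ring's slip and release, so a brief peak there is unchecked.
- **Hook height:** The arm flexed under the pull, so I estimate the hook rode about 1 mm above the boss at peak load. It stayed engaged in the eye throughout.

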